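Load rinsed dye pots on the drying carousel

TASK

Hang every rinsed pot lying on the bench upside down on its own peg of the drying carousel, loading only at the open front: the front peg is taken, so first push the carousel one place clockwise (seen from above) until it clicks into its next position, hang one pot fully down on the empty peg now in front, push it on one place, hang the next, and so on until none is left. The pot already on the carousel stays on its peg, the carousel is left in a detent, and the bottle, spool and maul are left where they are.

Things in the scene. Friction and masses are not known exactly. Their poses are not given: they have to be found in the camera images.
- potA: Rinsed dye pot, loose, 90 g: white plastic square beaker 56 x 56 mm outside, 90 mm long, walls 3 mm, closed end 4 mm, so inside 50 x 50 mm and 86 mm deep. Starts lying flat on the bench, mouth roughly towards -y. Origin: centre of the closed end's outer face (28 mm above the bench when lying); x axis runs along the pot and out through the mouth. 3 or 4 of the four pots are present.
- potB: Another pot exactly like potA (same size, origin and axes), lying on the bench. May be absent.
- potC: Another pot exactly like potA (same size, origin and axes), lying on the bench. May be absent.
- potD: Another pot exactly like potA (same size, origin and axes), lying on the bench. May be absent.
- pot_hung: A pot exactly like potA that already hangs upside down on peg0, which is at the front at the start; its x axis (out through the mouth) points down. It stays on its peg and rides round with it.
- carousel: Fixed base of the drying carousel. Origin on the bench on the turning axis; its -x axis points to the front (loading) place, towards the robot. Turning plate: radius 190 mm, top at 50 mm. A fixed clear roof (187 to 192 mm above the bench) (320 mm wide) on a centre column covers all from 35 mm in front of the axis backwards, so only the front peg can be loaded; hung pots pass under it.
- plate (a joint): Turn of the plate, rad: 0 at the start, growing clockwise seen from above (the front moves to the robot's left, +y). An inner click gives a detent every 1.257 rad (72 degrees), where a peg stands at the front; it pulls the plate in from up to about 0.55 rad either side and takes about 4 to 6 N at a stud to push out. Stops at -0.4 and 6.7.
- peg0 (a point): Top centre of a wooden drying peg: upright round post, 30 mm diameter, 100 mm tall above the plate (top at 150 mm), 120 mm from the axis. peg0 is at the front at the start; peg1 to peg4 follow anticlockwise from above, 72 degrees apart: a clockwise step brings the next number to the front. A pot fully on rests its closed end on the peg top (origin 4 mm above this point), rim 14 mm above the plate.
- stud0 (a point): Top of an upright steel push stud on the rim of the plate, 16 mm diameter, 60 mm tall (top 110 mm above the bench), 175 mm from the axis, 36 degrees anticlockwise (seen from above) of peg0. At the start it stands to the robot's right of the front peg.
- peg1 (a point): Centre of the top face of drying peg 1, like peg0.
- stud1 (a point): Top of another push stud like stud0, 36 degrees anticlockwise of peg1.
- peg2 (a point): Centre of the top face of drying peg 2, like peg0.
- stud2 (a point): Top of another push stud like stud0, 36 degrees anticlockwise of peg2.
- peg3 (a point): Centre of the top face of drying peg 3, like peg0.
- stud3 (a point): Top of another push stud like stud0, 36 degrees anticlockwise of peg3.
- peg4 (a point): Centre of the top face of drying peg 4, like peg0.
- stud4 (a point): Top of another push stud like stud0, 36 degrees anticlockwise of peg4.
- dye_bottle: Bystander: black plastic bottle 52 mm diameter, 150 mm tall, standing. Origin under its centre.
- spool: Bystander: brown thread spool 56 mm diameter, 74 mm tall, standing. Origin under its centre.
- maul: Bystander: leather maul lying down, white head 55 x 62 x 56 mm centred 120 mm along its x axis from the origin, dark handle 26 mm diameter, 200 mm long, towards -x. Origin on the bench.
Not all that is in view belongs to the job. Leave any blue or turquoise look-alike of the potB alone. Leave any red look-alike of the pot_hung alone.

How it is judged:
By the outcome, as a careful person would: the job done as asked, in the order asked, and still so for the second after the job is handed in, with the robot touching nothing.
Of potA, potB, potC, potD only 3 to 4 are there at a start; the rules pass over those that are not, and their reading is None.
At some moment in a run one of potA, potB, potC, potD may be knocked a few centimetres aside while the robot is not near it.
It also fails if it takes over 210 s, if anything falls off the work surface, if the arm or the gripper's body presses on something with over 40 N, if the wrist force passes 120 N, or if a joint passes its speed limit or range.

ROBOT

A 6-joint arm with a two-finger parallel gripper is mounted at the origin on the work surface. World frame = base frame: x ahead of the robot, y to its left, z up, the work surface at z = 0. Lengths are in mm, angles in rad, forces in N, time in s.
With the tool pointing down it reaches from about 350 to 875 mm from the base axis. Payload 4.2 kg.
Tool frame: the origin (TCP) lies midway between the tips of the shut fingers; the grasp point (between the pads) lies 19 mm behind it; x points along the fingers, y is the direction in which the jaws open and shut, and the axes are right-handed (so a half turn about x gives the same grasp; the last joint's range is limited). The gripper opens to 85 mm and grips with 20 to 120 N. Pads are 22 mm wide; open, the fingers measure 114 mm over their backs; the gripper's body (76 mm by 85 mm) begins 54 mm behind the grasp point. The pads swing forward as they close: fully open they stand 13 mm farther back than shut.
Start: joints at [-0.991, 0.385, 0.008, 0, -1.194, -0.259], TCP at [197.094, -593.088, 231.312] pointing down, gripper open.
Joint ranges: [-3.14, 3.14], [-1.21, 2.06], [-1.07, 1.41], [-3.16, 2.05], [-2.99, -0.16], [-3.1, 3.1]. Speed limits (rad/s): [2.79, 2.79, 3.14, 3.14, 3.14, 3.14].

INTERFACE

Orientations are given as a unit quaternion [x, y, z, w].
In Python, from bench import readout, imaging, arm gives the robot as it stands.
- The arm moves only by the tool arm_command, never from a script. Its argument "increments" is a list of rows, each a list of 3 entries, a list of its own where there are three numbers: the turn, a rotation vector about the world's x, y, z in degrees, then the shift along the world's x, y, z in mm, then the closure, from 0 (fully open) to 1 (shut). In form: [[[ax, ay, az], [tx, ty, tz], fingers], ...]. A call has exactly 5 rows; each row is the pose to reach, as a shift and turn from the pose measured when the call began; what a row does not reach only later rows make up. A row lasts 1/10 s, in which the tool goes at most 50 mm and 8.59 degrees, less where a joint would pass 70% of its speed; a pose out of reach is approached as far as the arm can. A call with a gripper value outside its range is refused whole. The fingers move at their own pace and stop on an object; the grip force is fixed at half the most. Time passes only in rows, so rows that repeat a pose let the fingers close, or fill a call up. It gives the time, the measured TCP pose, the force and the opening at its end, in the units of the state.
- readout.read_state(): the state, without advancing time (a new reading comes with each control period).
- imaging.get_image(name): name is "side" or "top"; returns (picture, depth): 384x512x3 uint8, blue, green, red; 384x512 float32, mm along the optical axis (not along the pixel's ray), 0 where there is no reading.
- imaging.camera_info(name): a dict with "vfov" (degrees; the focal length in pixels is half the picture's height over the tangent of half this angle, whatever the lens; pixels are square), "cx", "cy" (the principal point, pixels), "eye" and "rotation" of the camera in the world. Camera axes: x right, y down, z forward; pixel columns grow to the right and rows downward; lengths in mm; the calibration is good to about 2 mm. A picture is of the moment at which its call begins. camera_info takes no time and is no camera call.
- arm.job_done(): hands the job in, once; it reports no verdict.
The state is a dict: "clock": time; "joints": joint angles; "joint_vel": joint speeds; "joint_efforts": joint torques, N m; "position": TCP position; "ee_rot": TCP orientation; "contact_force": force on the tool from outside, world axes, zero at the start; "wrist_torque": the same for the moment, N m; "gripper_width": finger opening in mm.
Only numpy, scipy, OpenCV 4.12 (cv2) and the standard library are available. Lean on these libraries where they do the work, as an engineer would, in place of code of your own. Each camera call takes 0.05 s, during which the arm holds its last target. There are 200 camera calls.

## Working session

There is one attempt and no reset: what is moved stays moved. The work goes in short steps, Python scripts to look and compute and a tool call to move; the robot and the scene stay as the last step left them, time stands still between calls to the robot, and variables do not carry over. Pictures are saved under pics/ and viewed, about 12 in all and at most 16, crops included, and the job is handed in when it is done.

Besides the shell and the picture viewer there is one more tool, called after ">>>" as a command line: name --argument value ..., lists and objects as JSON in quotes. arm_command: Moves the arm, as the interface text tells. Its arguments: {"type":"object","properties":{"increments":{"type":"array","items":{"type":"array"}}},"required":["increments"]}

```bash
ls; mkdir -p pics; cat > h.py <<'E'
from bench import readout, imaging, arm
import numpy as np, cv2
def grab(n):
    p,d=imaging.get_image(n); return p,d,imaging.camera_info(n)
def xyz(d,ci,zfix=None):
    h,w=d.shape; f=h/2/np.tan(np.radians(ci["vfov"])/2)
    u,v=np.meshgrid(np.arange(w),np.arange(h))
    r=np.stack([(u-ci["cx"])/f,(v-ci["cy"])/f,np.ones((h,w))],-1)@np.array(ci["rotation"]).T
    return np.array(ci["eye"])+r*d[...,None]
E
python3 - <<'E'
from h import *
print(readout.read_state())
for n in("top","side"):
    p,d,ci=grab(n); print(n,ci,(d>0).mean())
    cv2.imwrite(f"pics/{n}0.png",cv2.resize(p,(800,600))); np.savez(f"{n}0.npz",p=p,d=d)
E
```

```text
pics
{'clock': 0.0, 'joints': array([-9.91405584e-01,  3.85546452e-01,  6.60348223e-03, -5.11443669e-04,
       -1.19397924e+00, -2.58568043e-01]), 'joint_vel': array([-3.59283359e-04,  8.80038291e-04,  2.13181882e-03,  1.11521479e-03,
       -5.07857804e-04, -3.82831955e-05]), 'joint_efforts': array([ 8.05178729e-05, -3.92285693e+01,  1.88400614e+01,  4.18640748e+00,
       -4.61907301e-03,  1.98575987e-05]), 'position': array([ 196.9065978, -592.5492432,  230.2170839]), 'ee_rot': array([-0.11212123,  0.69819119,  0.11363118,  0.6978867 ]), 'contact_force': array([ 0.70570923, -0.34291309,  1.0489717 ]), 'wrist_torque': array([ 0.00387731,  0.02858867, -0.01006862]), 'gripper_width': 85.3750195239006}
top {'vfov': 51.744708212575254, 'cx': 260.97445591347, 'cy': 191.40443117863748, 'eye': array([ 266.59227467,   46.84920636, 1570.91924442]), 'rotation': array([ 0.7055773 , -0.70373831,  0.05562083, -0.06180115])} 0.9960988362630209
side {'vfov': 57.65761336523482, 'cx': 258.8055748380113, 'cy': 191.6808451450465, 'eye': array([-206.56340068,  724.10855071,  816.52383135]), 'rotation': array([-0.3277589 ,  0.82598552, -0.42167374,  0.18031439])} 0.9959004720052084
```

```bash
sed -i 's/np.array(ci\["rotation"\]).T/R.from_quat(ci["rotation"]).as_matrix().T/; s/^import numpy.*/&\nfrom scipy.spatial.transform import Rotation as R/' h.py
```

```text
(no output)
```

View pics/top0.png

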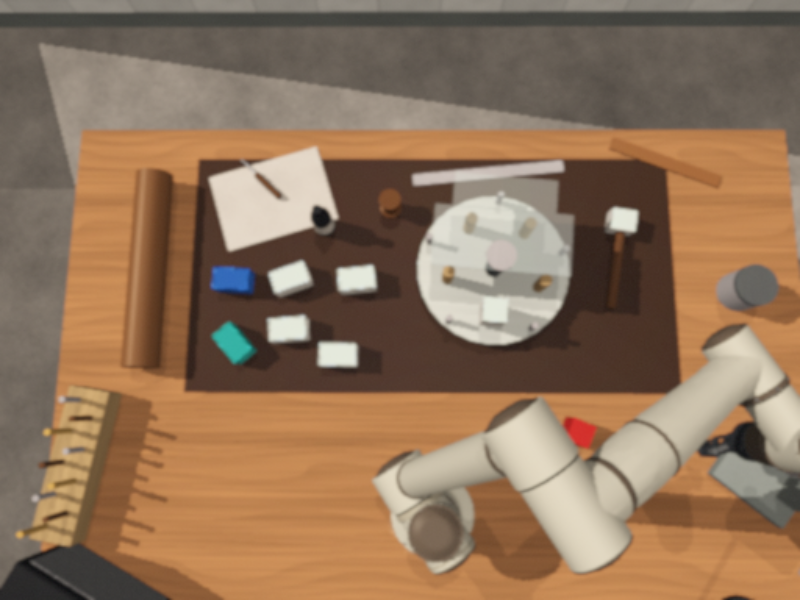

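View pics/side0.png

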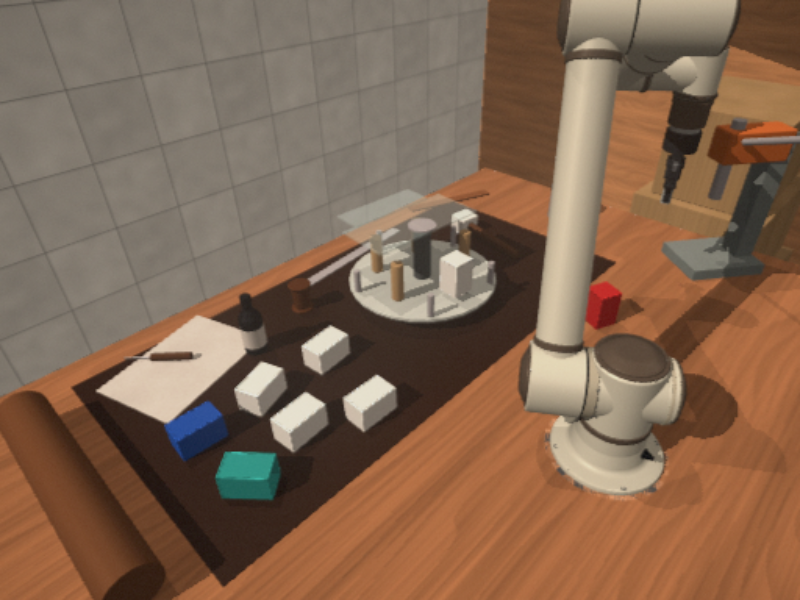

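```bash
cat > meas.py <<'E'
from h import *
def whites(p,d,P,zlo,zhi):
    hsv=cv2.cvtColor(p,cv2.COLOR_BGR2HSV)
    m=((hsv[...,1]<60)&(hsv[...,2]>120)&(P[...,2]>zlo)&(P[...,2]<zhi)).astype(np.uint8)
    n,l,s,c=cv2.connectedComponentsWithStats(m)
    for i in range(1,n):
        if s[i,4]<40: continue
        q=P[l==i]; r=cv2.minAreaRect(q[:,:2].astype(np.float32))
        print(s[i,4],"uv",c[i].round(),"c",np.round(r[0],1),"sz",np.round(r[1],1),"ang",round(r[2],1),"z",np.median(q[:,2]).round(1))
E
python3 - <<'E'
from meas import *
for n in("top","side"):
    z=np.load(n+"0.npz");ci=imaging.camera_info(n);P=xyz(z["d"],ci);print(n)
    whites(z["p"],z["d"],P,49,66); print('hi');whites(z["p"],z["d"],P,140,170)
    if n=="top":
        for u,v in[(448,274),(545,283),(471,222),(528,226),(495,310)]: # pegs
            print("peg",P[int(v*.64),int(u*.64)].round(1))
        T=P; 
        h=(T[...,2]>95)&(T[...,2]<118); k,l,s,c=cv2.connectedComponentsWithStats(h.astype(np.uint8))
        for i in range(1,k):
            if s[i,4]>3: print("stud?",s[i,4],np.median(T[l==i],0).round(1))
        h=(T[...,2]>142)&(T[...,2]<160); k,l,s,c=cv2.connectedComponentsWithStats(h.astype(np.uint8))
        for i in range(1,k):
            if s[i,4]>3: print("peg?",s[i,4],T[l==i].mean(0).round(1))
        pl=(T[...,2]>44)&(T[...,2]<54)&(z["p"].min(2)>110)
        k,l,s,c=cv2.connectedComponentsWithStats(pl.astype(np.uint8));i=1+s[1:,4].argmax()
        print("plate",cv2.minEnclosingCircle(T[l==i][:,:2].astype(np.float32)),s[i,4])
        crop=z["p"][90:260,130:380];cv2.imwrite("pics/topcrop.png",cv2.resize(crop,(800,544),interpolation=cv2.INTER_CUBIC))
q=readout.read_state()["ee_rot"];print(R.from_quat(q).as_matrix().round(3))
E
```

```text
top
218 uv [399. 140.] c [ 725.7 -482.8] sz [62.6 57. ] ang 84.4 z 57.4
1918 uv [311. 192.] c [ 523.  -128.8] sz [377.  215.7] ang 74.8 z 51.8
322 uv [184. 177.] c [578.  361.4] sz [58.  88.9] ang 19.4 z 55.9
328 uv [227. 178.] c [574.7 193.5] sz [56.8 90.3] ang 6.0 z 56.2
41 uv [466. 185.] c [ 550.9 -733. ] sz [69.5 19.2] ang 1.5 z 55.9
331 uv [183. 210.] c [448.3 362.2] sz [57.1 90.2] ang 5.7 z 56.3
321 uv [215. 226.] c [386.3 237.5] sz [87.9 54.2] ang 90.0 z 55.7
hi
251 uv [316. 198.] c [ 481.1 -140.2] sz [56.6 56.5] ang 84.7 z 153.5
peg [566.3 -31.8 149.1]
peg [ 544.2 -257.8  149.4]
peg [678.7 -84.3 192.4]
peg [ 669.9 -212.7  197.2]
peg [ 480.7 -139.5  153. ]
stud? 76 [714.3 274.8 104.1]
stud? 15 [668.3  10.9 107. ]
stud? 590 [ 550.1 -776.   102.3]
stud? 10 [ 580.4 -145.5  106.4]
stud? 10 [561.8 -28.6 107.5]
stud? 13 [ 546.  -249.2  111.9]
stud? 9 [ 484.4 -112.3  103.3]
stud? 15 [468.6 -33.4 108.7]
stud? 7 [ 453.9 -133.7  106.2]
stud? 17 [ 450.2 -238.2  107.4]
stud? 4 [361.1 720.8  95.5]
stud? 14 [274.2 850.6 104.5]
stud? 12 [229.3 817.7 112.3]
stud? 15 [202.2 864.  105.9]
stud? 
[... 1475 characters left out ...]
 z 55.7
479 uv [190. 264.] c [446.3 360.9] sz [57.7 91.3] ang 5.6 z 55.7
175 uv [383. 285.] c [-1.1 48.7] sz [103.  31.] ang 2.5 z 57.4
hi
528 uv [238.  53.] c [ 1802.7 -1267.2] sz [1446.8   40. ] ang 89.8 z 156.3
138 uv [157.  75.] c [1804.  -419.6] sz [ 29.5 231.5] ang 2.1 z 156.9
374 uv [99. 90.] c [1802.5  -55.8] sz [ 28.5 478.6] ang 0.3 z 157.3
259 uv [ 32. 109.] c [1804.6  309.2] sz [234.2  28.5] ang 89.9 z 157.8
175 uv [291. 166.] c [ 480.  -139.7] sz [55.6 60.1] ang 86.2 z 153.3
274 uv [354. 259.] c [ 61.9 114.4] sz [89.7  8.3] ang 34.7 z 157.6
353 uv [403. 264.] c [-36.7  45.4] sz [108.5  11.9] ang 32.6 z 157.0
[[-0.001 -0.315  0.949]
 [ 0.002  0.949  0.315]
 [-1.     0.002 -0.   ]]
```

View pics/topcrop.png

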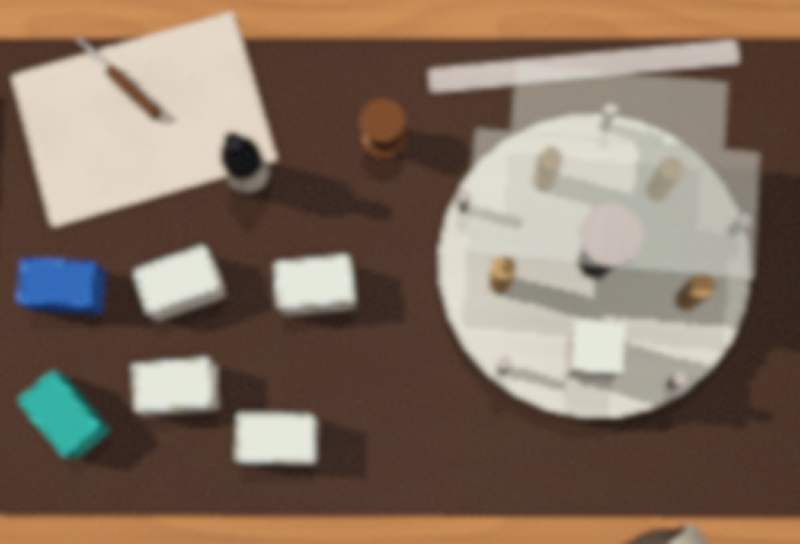

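>>> arm_command --increments '[[[0, 0, 0], [33, 38, 0], 1], [[0, 0, 0], [66, 76, 0], 1], [[0, 0, 0], [99, 114, 0], 1], [[0, 0, 0], [132, 152, 0], 1], [[0, 0, 0], [165, 190, 0], 1]]'

```text
clock: 0.6
position: [361.4, -402.2, 230.0]
ee_rot: [-0.112, 0.698, 0.114, 0.698]
contact_force: [0.8, 0.3, 1.0]
gripper_width: 12.2
```

```bash
python3 -c "
from h import *
s=readout.read_state();print(s['joints'].round(3),s['position'].round(1),R.from_quat(s['ee_rot']).as_matrix().round(3))"
```

```text
[-0.54   0.244 -0.199 -0.002 -1.13  -0.71 ] [ 361.4 -402.2  230. ] [[-0.001 -0.315  0.949]
 [ 0.002  0.949  0.315]
 [-1.     0.003 -0.   ]]
```

>>> arm_command --increments '[[[0, 0, 0], [36, 42, 0], 1], [[0, 0, 0], [72, 84, -20], 1], [[0, 0, 0], [106, 127, -60], 1], [[0, 0, 0], [106, 127, -100], 1], [[0, 0, 0], [106, 127, -136], 1]]'

```text
clock: 1.1
position: [469.8, -273.4, 93.7]
ee_rot: [-0.114, 0.697, 0.114, 0.699]
contact_force: [1.3, -0.7, -0.2]
gripper_width: -0.1
```

>>> arm_command --increments '[[[0, 0, 0], [-9, 13, 0], 1], [[0, 0, 0], [-17, 26, 0], 1], [[0, 0, 0], [-25, 40, 0], 1], [[0, 0, 0], [-32, 53, 0], 1], [[0, 0, 0], [-38, 66, 0], 1]]'

```text
clock: 1.6
position: [433.9, -207.7, 94.1]
ee_rot: [-0.115, 0.695, 0.114, 0.701]
contact_force: [4.7, -4.2, -2.9]
gripper_width: 0.1
```

>>> arm_command --increments '[[[0, 0, 0], [-6, 15, 0], 1], [[0, 0, 0], [-9, 30, 0], 1], [[0, 0, 0], [-11, 45, 0], 1], [[0, 0, 0], [-11, 60, 0], 1], [[0, 0, 0], [-10, 76, 0], 1]]'

```text
clock: 2.1
position: [423.5, -131.0, 94.2]
ee_rot: [-0.115, 0.695, 0.114, 0.701]
contact_force: [0.6, -0.2, 0.2]
gripper_width: 0.1
```

>>> arm_command --increments '[[[0, 0, 0], [2, 15, 0], 1], [[0, 0, 0], [6, 31, 0], 1], [[0, 0, 0], [11, 45, 0], 1], [[0, 0, 0], [17, 60, 0], 1], [[0, 0, 0], [24, 73, 0], 1]]'

```text
clock: 2.6
position: [447.2, -57.2, 94.2]
ee_rot: [-0.115, 0.695, 0.114, 0.7]
contact_force: [0.1, 0.1, -0.4]
gripper_width: -0.0
```

>>> arm_command --increments '[[[0, 0, 0], [-10, 0, 50], 1], [[0, 0, 0], [-10, 0, 100], 1], [[0, 0, 0], [0, 30, 140], 1], [[0, 0, 0], [10, 70, 170], 0.5], [[0, 0, 0], [20, 110, 190], 0]]'

```text
clock: 3.1
position: [467.6, 54.0, 287.1]
ee_rot: [-0.114, 0.694, 0.113, 0.702]
contact_force: [0.8, 0.5, -0.2]
gripper_width: 28.7
```

```bash
cat > look.py <<'E'
import sys
from meas import *
tag=sys.argv[1]
p,d,ci=grab("top");P=xyz(d,ci);np.savez(f"top_{tag}.npz",p=p,d=d)
print("bench pots");whites(p,d,P,53.3,60);print("hung");whites(p,d,P,142,170)
A=np.array([600.5,-150.4])
for nm,lo,hi,r0 in(("peg",142,160,120),("stud",95,118,175)):
    h=(P[...,2]>lo)&(P[...,2]<hi)&(abs(np.linalg.norm(P[...,:2]-A,axis=2)-r0)<(12 if nm=="stud" else 20)); k,l,s,c=cv2.connectedComponentsWithStats(h.astype(np.uint8))
    for i in range(1,k):
        if s[i,4]>5:
            q=P[l==i].mean(0);print(nm,s[i,4],q.round(1),"az",np.degrees(np.arctan2(*(q[:2]-A)[::-1])).round(1)%360)
s=readout.read_state();print(s["clock"],s["joints"].round(3),s["position"].round(1),s["gripper_width"])
b=p[80:280,120:390]
cv2.imwrite(f"pics/{tag}.png",cv2.resize(b,(800,592),interpolation=cv2.INTER_CUBIC))
E
python3 look.py push1
```

```text
bench pots
133 uv [399. 141.] c [ 725.4 -483.7] sz [62.2 52.8] ang 82.7 z 56.8
228 uv [184. 177.] c [577.3 361.8] sz [56.8 89.1] ang 20.3 z 56.4
99 uv [224. 175.] c [584.2 195.4] sz [37.2 86.3] ang 7.5 z 56.4
54 uv [174. 211.] c [445.3 394.7] sz [53.6 22.6] ang 8.6 z 56.5
hung
165 uv [287. 175.] c [563.4 -33.4] sz [62.6 41.6] ang 88.6 z 154.4
peg 116 [564.4 -35.1 154.1] az 107.4
peg 49 [ 551.5 -259.5  150.1] az 245.8
peg 52 [ 480.  -138.7  149.9] az 174.5
stud 15 [669.   10.2 108.3] az 66.9
stud 17 [468.  -34.9 107.5] az 138.9
stud 18 [ 449.8 -238.6  107.2] az 210.3
3.15 [ 0.471  0.075 -0.256  0.005 -1.221 -1.716] [471.5  59.  290. ] 35.85298302569542
```

View pics/push1.png

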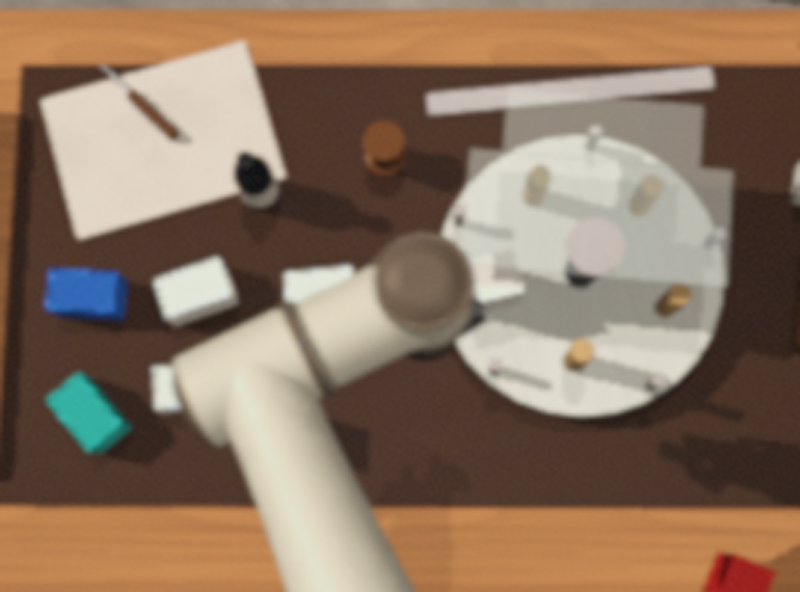

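```bash
cat > plan.py <<'E'
from h import *
import json
S=np.sin; C=np.cos
def rpick(yaw,t):   # mouth dir (sin yaw,-cos yaw), jaws at az yaw+180, tilt t from vertical
    yaw,t=np.radians([yaw,t]); m=np.array([S(yaw),-C(yaw),0])
    x=S(t)*m-C(t)*np.array([0,0,1]); y=-np.array([C(yaw),S(yaw),0])
    return np.c_[x,y,np.cross(x,y)]
def rpot(yaw):
    yaw=np.radians(yaw); m=np.array([S(yaw),-C(yaw),0]); z=np.array([0,0,1.]); return np.c_[m,np.cross(z,m),z]
def pickpose(cx,cy,yaw,t,g=32,adv=17):  # pot centre
    m=rpot(yaw)[:,0]; O=np.array([cx,cy,28])-45*m; Rm=rpick(yaw,t); return O+g*m+adv*Rm[:,0],Rm
def show(p,Rm,note=""):
    s=readout.read_state(); R0=R.from_quat(s["ee_rot"])
    rv=np.degrees((R.from_matrix(Rm)*R0.inv()).as_rotvec())
    print(note,"shift",np.round(p-s["position"],1),"rot",rv.round(2),"|rot|",np.linalg.norm(rv).round(1),"rows",round(max(np.linalg.norm(rv)/8.59,np.linalg.norm(p-s["position"])/50),1),"target",p.round(1))
def grasp_save(cx,cy,yaw):   # pot pose in tool frame at grasp; jaw-centred
    s=readout.read_state(); Rt=R.from_quat(s["ee_rot"]).as_matrix(); Rp=rpot(yaw); O=np.array([cx,cy,28])-45*Rp[:,0]
    o=Rt.T@(O-s["position"]); o[1]=0; Q=Rt.T@Rp
    json.dump([o.tolist(),Q.tolist()],open("grasp.json","w")); print("pot in tool",o.round(1),Q.round(2).tolist())
def placepose(O,az):  # tool horizontal azimuth az deg, pot mouth straight down
    o,Q=map(np.array,json.load(open("grasp.json")))
    # tool rotation such that Rt@Q[:,0]=-z ; start from current, align then yaw
    s=readout.read_state(); Rt=R.from_quat(s["ee_rot"])
    m=(Rt.as_matrix()@Q)[:,0]; z=np.array([0,0,-1.]); ax=np.cross(m,z); n=np.linalg.norm(ax)
    if n>1e-6: Rt=R.from_rotvec(ax/n*np.arctan2(n,m@z))*Rt
    d=Rt.as_matrix()[:,0]; Rt=(R.from_euler("z",np.radians(az)-np.arctan2(d[1],d[0]))*Rt).as_matrix()
    return np.array(O)-Rt@o,Rt
E
python3 - <<'E'
from plan import *
p,Rm=pickpose(577,361.5,20,35); show(p+[0,0,150],Rm,"above"); show(p,Rm,"at")
E
```

```text
above shift [ 104.4  305.6 -125.9] rot [-36.08  17.45  87.89] |rot| 96.6 rows 11.2 target [575.9 364.6 164.1]
at shift [ 104.4  305.6 -275.9] rot [-36.08  17.45  87.89] |rot| 96.6 rows 11.2 target [575.9 364.6  14.1]
```

>>> arm_command --increments '[[[-3.2, 1.5, 7.7], [9, 27, -4], 0], [[-6.4, 3.1, 15.5], [18, 54, -8], 0], [[-9.5, 4.6, 23.2], [28, 80, -12], 0], [[-12.7, 6.2, 30.9], [37, 107, -16], 0], [[-15.9, 7.7, 38.7], [46, 134, -20], 0]]'

```text
clock: 3.65
position: [517.7, 194.3, 269.6]
ee_rot: [-0.425, 0.667, 0.255, 0.556]
contact_force: [0.7, -0.2, 0.3]
gripper_width: 85.5
```

>>> arm_command --increments '[[[-3.2, 1.5, 7.7], [9, 27, -14], 0], [[-6.4, 3.1, 15.5], [18, 54, -28], 0], [[-9.5, 4.6, 23.2], [28, 80, -42], 0], [[-12.7, 6.2, 30.9], [37, 107, -56], 0], [[-15.9, 7.7, 38.7], [46, 134, -70], 0]]'

```text
clock: 4.15
position: [563.8, 329.7, 198.4]
ee_rot: [0.677, -0.552, -0.359, -0.329]
contact_force: [1.2, -1.0, -0.1]
gripper_width: 85.7
```

```bash
python3 - <<'E'
from plan import *
p,Rm=pickpose(577,361.5,20,35); show(p+[0,0,90],Rm,"above"); show(p,Rm,"at"); print(readout.read_state()["joints"].round(2))
E
python3 look.py app1 | head -8
```

```text
above shift [ 12.1  34.8 -94.3] rot [-3.92  1.91  9.86] |rot| 10.8 rows 2.0 target [575.9 364.6 104.1]
at shift [  12.1   34.8 -184.3] rot [-3.92  1.91  9.86] |rot| 10.8 rows 3.8 target [575.9 364.6  14.1]
[ 0.95  0.58 -0.01  0.43 -1.37 -0.96]
bench pots
138 uv [399. 141.] c [ 726.9 -482.6] sz [62.8 54.2] ang 79.7 z 56.8
168 uv [185. 176.] c [578.5 359.4] sz [56.  85.3] ang 19.7 z 56.7
214 uv [226. 178.] c [574.3 193.2] sz [56.  90.3] ang 5.8 z 56.2
216 uv [183. 210.] c [448.1 361.5] sz [55.8 89.4] ang 5.4 z 56.6
228 uv [215. 226.] c [384.8 236.3] sz [88.6 55. ] ang 87.2 z 56.3
hung
167 uv [286. 175.] c [568.5 -34.9] sz [45.  57.4] ang 11.9 z 153.8
```

>>> arm_command --increments '[[[-2, 1, 5], [6, 17, -35], 0], [[-3.9, 1.9, 9.9], [12, 35, -75], 0], [[-3.9, 1.9, 9.9], [12, 35, -115], 0], [[-3.9, 1.9, 9.9], [12, 35, -152], 0], [[-3.9, 1.9, 9.9], [12, 35, -183], 0]]'

```text
clock: 4.7
position: [574.4, 367.7, 7.9]
ee_rot: [0.729, -0.507, -0.379, -0.259]
contact_force: [0.0, -0.1, -0.3]
gripper_width: 85.7
```

>>> arm_command --increments '[[[0, 0, 0], [0, 0, 0], 0.2], [[0, 0, 0], [0, 0, 0], 1], [[0, 0, 0], [0, 0, 0], 1], [[0, 0, 0], [0, 0, 0], 1], [[0, 0, 0], [0, 0, 0], 1]]'

```text
clock: 5.2
position: [574.8, 368.4, 9.5]
ee_rot: [0.729, -0.507, -0.379, -0.261]
contact_force: [0.5, -0.3, -0.9]
gripper_width: 55.3
```

```bash
python3 - <<'E'
from plan import *
s=readout.read_state();print(s["position"].round(1),s["contact_force"].round(1),s["gripper_width"])
p,Rm=pickpose(577,361.5,20,35); show(p,Rm)
grasp_save(577,361.5,20)
pp,RR=placepose([480.5,-139.2,262],30); show(pp,RR,"place above")
E
```

```text
[574.8 368.4   9.5] [ 0.5 -0.3 -0.9] 55.250520621806395
 shift [ 1.1 -3.8  4.6] rot [ 0.26 -0.18 -0.53] |rot| 0.6 rows 0.1 target [575.9 364.6  14.1]
pot in tool [-36.9   0.   20.2] [[0.58, 0.0, -0.82], [0.01, -1.0, 0.0], [-0.82, -0.01, -0.58]]
place above shift [ -78.1 -498.5  214.7] rot [ 90.45 -32.82 -61.77] |rot| 114.3 rows 13.3 target [ 496.7 -130.1  224.2]
```

>>> arm_command --increments '[[[0, 0, 0], [0, 0, 20], 1], [[0, 0, 0], [0, 0, 60], 1], [[5.5, -2, -3.8], [0, -10, 110], 1], [[11.1, -4, -7.6], [0, -35, 160], 1], [[16.6, -6, -11.3], [-10, -70, 200], 1]]'

```text
clock: 5.7
position: [567.6, 306.1, 204.8]
ee_rot: [0.648, -0.499, -0.383, -0.429]
contact_force: [1.5, 1.5, -0.5]
gripper_width: 55.8
```

>>> arm_command --increments '[[[6.5, -2.35, -4.4], [-15, -38, 8], 1], [[13, -4.7, -8.8], [-30, -76, 16], 1], [[19.4, -7.1, -13.3], [-45, -114, 24], 1], [[25.9, -9.4, -17.7], [-60, -152, 32], 1], [[32.4, -11.8, -22.1], [-75, -190, 40], 1]]'

```text
clock: 6.2
position: [491.2, 114.2, 246.2]
ee_rot: [-0.431, 0.44, 0.35, 0.706]
contact_force: [1.8, -1.2, -0.2]
gripper_width: 55.7
```

```bash
python3 - <<'E'
from plan import *
pp,RR=placepose([480.5,-139.2,262],30); show(pp,RR,"place above")
print(readout.read_state()["joints"].round(2),readout.read_state()["gripper_width"])
E
```

```text
place above shift [   5.5 -244.3  -22.1] rot [ 40.97 -14.42 -27.86] |rot| 51.6 rows 6.0 target [ 496.7 -130.1  224.2]
[ 0.62 -0.02 -0.61  0.21 -0.62 -1.14] 55.66454022037795
```

>>> arm_command --increments '[[[6.6, -2.3, -4.5], [-5, -40, 5], 1], [[13.1, -4.6, -8.9], [-10, -80, 10], 1], [[19.7, -6.9, -13.4], [-10, -120, 10], 1], [[26.2, -9.2, -17.8], [-5, -160, 10], 1], [[32.8, -11.5, -22.3], [0, -200, 5], 1]]'

```text
clock: 6.7
position: [486.4, -67.0, 252.4]
ee_rot: [-0.2, 0.352, 0.29, 0.867]
contact_force: [-0.4, -0.3, -2.2]
gripper_width: 55.1
```

```bash
python3 - <<'E'
from plan import *
pp,RR=placepose([480.5,-139.2,262],30); show(pp,RR,"place above")
print(readout.read_state()["joints"].round(2),readout.read_state()["gripper_width"])
E
```

```text
place above shift [ 10.3 -63.1 -28.2] rot [13.27 -5.4  -9.22] |rot| 17.0 rows 2.0 target [ 496.7 -130.1  224.2]
[-0.18 -0.02 -0.4  -0.75 -0.74 -0.17] 55.142633794435035
```

>>> arm_command --increments '[[[4.4, -1.8, -3.1], [3, -21, 0], 1], [[8.8, -3.6, -6.1], [7, -42, 0], 1], [[13.3, -5.4, -9.2], [10, -63, 0], 1], [[13.3, -5.4, -9.2], [10, -63, -15], 1], [[13.3, -5.4, -9.2], [10, -63, -20], 1]]'

```text
clock: 7.2
position: [495.3, -131.2, 231.4]
ee_rot: [-0.082, 0.291, 0.248, 0.92]
contact_force: [-0.8, -0.6, -0.6]
gripper_width: 55.5
```

```bash
cat > seepot.py <<'E'
# measure the held pot seen from above; args: tag
import sys
from plan import *
from meas import whites
pp,RR=placepose([480.5,-139.2,154],30); show(pp,RR,"down")
s=readout.read_state(); o,Q=map(np.array,json.load(open("grasp.json"))); Rt=R.from_quat(s["ee_rot"]).as_matrix()
print("belief O",(s["position"]+Rt@o).round(1),"mouth",(Rt@Q[:,0]).round(3),s["joints"].round(2),s["contact_force"].round(1))
for n in("top","side"):
    p,d,ci=grab(n);P=xyz(d,ci); w=np.linalg.norm(P[...,:2]-[480,-139],axis=2)<70; 
    dd=np.where(w,d,0); Pm=P.copy(); Pm[~w]=-1
    print(n); whites(p,dd,Pm,(s["position"]+Rt@o)[2]-8,(s["position"]+Rt@o)[2]+8)
    if n=="side": cv2.imwrite(f"pics/{sys.argv[1]}.png",cv2.resize(p[60:260,180:440],(780,600),interpolation=cv2.INTER_CUBIC))
E
python3 seepot.py place1
```

```text
down shift [   1.4    1.1 -115.2] rot [-0.08 -0.09  0.12] |rot| 0.2 rows 2.3 target [ 496.7 -130.1  116.2]
belief O [ 479.1 -140.3  269.2] mouth [-0.002  0.001 -1.   ] [-0.55  0.11 -0.36 -1.13 -0.91  0.16] [-0.8 -0.6 -0.6]
top
284 uv [320. 193.] c [ 479.3 -138.7] sz [55.1 65.2] ang 29.4 z 267.4
side
119 uv [291. 138.] c [ 478.8 -135.7] sz [49.5 69.6] ang 30.1 z 266.6
```

View pics/place1.png

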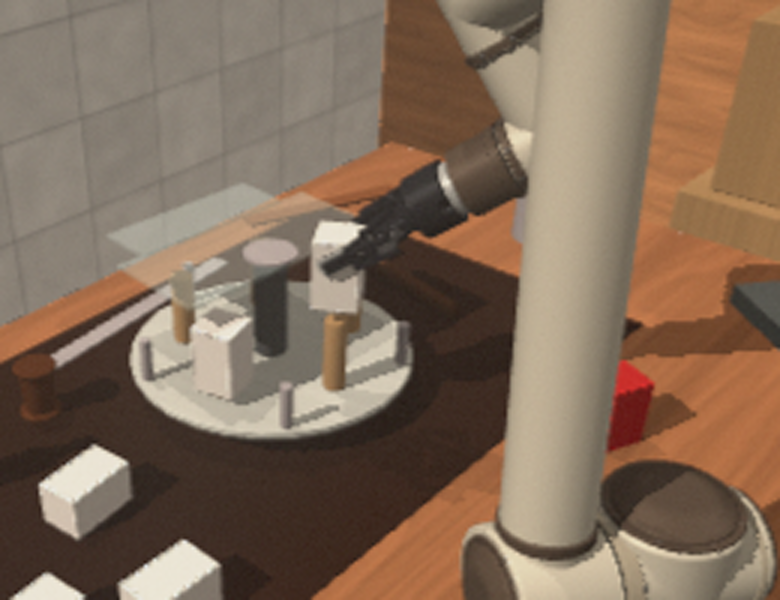

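>>> arm_command --increments '[[[0, 0, 0], [1, 1, -14], 1], [[0, 0, 0], [1, 1, -30], 1], [[0, 0, 0], [1, 1, -46], 1], [[0, 0, 0], [1, 1, -62], 1], [[0, 0, 0], [1, 1, -78], 1]]'

```text
clock: 7.8
position: [497.4, -127.7, 154.9]
ee_rot: [-0.085, 0.29, 0.25, 0.92]
contact_force: [0.1, 0.2, -1.5]
gripper_width: 55.4
```

>>> arm_command --increments '[[[0, 0, 0], [0, 0, -10], 1], [[0, 0, 0], [0, 0, -18], 1], [[0, 0, 0], [0, 0, -26], 1], [[0, 0, 0], [0, 0, -31], 1], [[0, 0, 0], [0, 0, -34], 1]]'

```text
clock: 8.3
position: [497.5, -127.5, 120.8]
ee_rot: [-0.085, 0.29, 0.25, 0.92]
contact_force: [-0.3, 0.3, -1.4]
gripper_width: 55.8
```

```bash
python3 seepot.py place1b
```

```text
down shift [-0.8 -2.6 -4.6] rot [ 0.08  0.08 -0.25] |rot| 0.3 rows 0.1 target [ 496.7 -130.1  116.2]
belief O [ 481.3 -136.6  158.6] mouth [ 0.001 -0.001 -1.   ] [-0.62  0.33 -0.44 -1.33 -0.87  0.55] [-0.3  0.3 -1.4]
top
244 uv [315. 198.] c [ 481.8 -135. ] sz [55.7 68.6] ang 31.1 z 156.7
side
120 uv [290. 165.] c [ 482.7 -134. ] sz [51.5 62.8] ang 20.8 z 156.1
```

>>> arm_command --increments '[[[0, 0, 0], [0, -1, -2], 1], [[0, 0, 0], [0, -2, -4], 1], [[0, 0, 0], [0, -2, -4], 0], [[0, 0, 0], [0, -2, -4], 0], [[0, 0, 0], [0, -2, -4], 0]]'

```text
clock: 8.9
position: [497.5, -129.8, 116.9]
ee_rot: [-0.085, 0.29, 0.25, 0.92]
contact_force: [-0.1, -0.2, -0.4]
gripper_width: 85.5
```

>>> arm_command --increments '[[[0, 0, 0], [0, 0, 0], 0], [[0, 0, 0], [-14, -8, 11], 0], [[0, 0, 0], [-36, -21, 29], 0], [[0, 0, 0], [-64, -37, 52], 0], [[0, 0, 0], [-92, -53, 75], 0]]'

```text
clock: 9.4
position: [404.3, -183.0, 192.5]
ee_rot: [-0.085, 0.29, 0.25, 0.92]
contact_force: [-0.4, -1.2, 1.1]
gripper_width: 85.4
```

```bash
python3 look.py hung1; python3 - <<'E'
from plan import *
a=np.radians(108.4); y=np.array([-.315,.949,0]); x=np.array([0,0,-1.]); Rm=np.c_[x,y/np.linalg.norm(y),np.cross(x,y/np.linalg.norm(y))]
show(np.array([469,-273,94.]),Rm,"push")
x=np.array([0,0,-1.]); y=-y;Rm=np.c_[x,y/np.linalg.norm(y),np.cross(x,y/np.linalg.norm(y))]
show(np.array([469,-273,94.]),Rm,"push alt")
E
```

```text
bench pots
122 uv [399. 141.] c [ 727.  -482.8] sz [63.6 53.3] ang 81.5 z 57.0
206 uv [227. 178.] c [574.9 193.3] sz [55.7 89.6] ang 6.5 z 56.2
221 uv [183. 210.] c [448.4 361.8] sz [56.  89.2] ang 5.4 z 56.6
216 uv [209. 232.] c [364.4 258.3] sz [54.9 85.9] ang 2.8 z 56.4
hung
170 uv [287. 175.] c [568.4 -35. ] sz [45.5 55.9] ang 14.3 z 154.0
247 uv [315. 198.] c [ 481.3 -137.2] sz [56.  57.3] ang 29.7 z 153.5
peg 117 [564.4 -35.8 153.1] az 107.5
peg 50 [ 552.1 -259.9  149.5] az 246.2
peg 183 [ 481.5 -136.7  153.7] az 173.4
stud 15 [668.1  10.2 107.6] az 67.2
stud 16 [468.3 -35.1 108.6] az 138.9
stud 16 [ 450.  -239.   109.1] az 210.5
9.45 [-0.82   0.145 -0.436 -1.124 -1.079  0.417] [ 402.4 -185.7  195.4] 85.09067381280255
push shift [  66.6  -87.3 -101.4] rot [-21.83  50.27 -11.8 ] |rot| 56.1 rows 6.5 target [ 469. -273.   94.]
push alt shift [  66.6  -87.3 -101.4] rot [-71.42 -31.02 149.59] |rot| 168.6 rows 19.6 target [ 469. -273.   94.]
```

View pics/hung1.png

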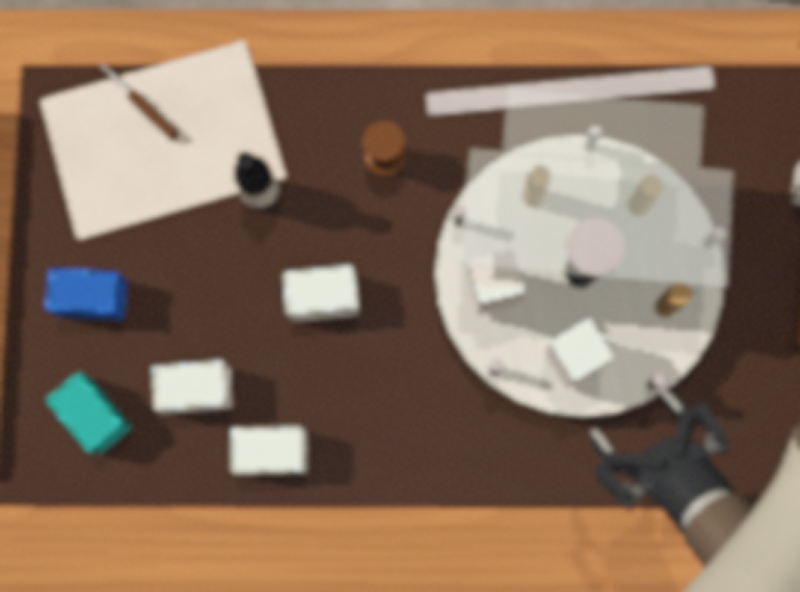

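>>> arm_command --increments '[[[-3.3, 7.5, -1.8], [0, -20, 0], 1], [[-6.5, 15.1, -3.5], [5, -40, 0], 1], [[-9.8, 22.6, -5.3], [15, -60, 0], 1], [[-13.1, 30.2, -7.1], [30, -80, 0], 1], [[-16.4, 37.7, -8.9], [50, -87, 0], 1]]'

```text
clock: 9.95
position: [451.6, -273.5, 196.8]
ee_rot: [-0.109, 0.591, 0.156, 0.784]
contact_force: [-1.4, -1.0, -0.4]
gripper_width: 12.4
```

>>> arm_command --increments '[[[-2.7, 6.3, -1.5], [8, 0, -20], 1], [[-5.4, 12.5, -2.9], [16, 0, -50], 1], [[-5.4, 12.5, -2.9], [16, 0, -80], 1], [[-5.4, 12.5, -2.9], [16, 0, -101], 1], [[-5.4, 12.5, -2.9], [16, 0, -101], 1]]'

```text
clock: 10.45
position: [465.5, -272.2, 92.3]
ee_rot: [-0.111, 0.685, 0.12, 0.71]
contact_force: [-0.3, 0.5, 1.2]
gripper_width: -0.1
```

>>> arm_command --increments '[[[0, 0, 0], [-7, 13, 2], 1], [[0, 0, 0], [-14, 26, 2], 1], [[0, 0, 0], [-21, 39, 2], 1], [[0, 0, 0], [-27, 52, 2], 1], [[0, 0, 0], [-33, 65, 2], 1]]'

```text
clock: 10.95
position: [435.4, -207.5, 96.2]
ee_rot: [-0.113, 0.682, 0.119, 0.713]
contact_force: [5.8, -4.0, -2.9]
gripper_width: -0.0
```

>>> arm_command --increments '[[[0, 0, 0], [-6, 15, 0], 1], [[0, 0, 0], [-9, 30, 0], 1], [[0, 0, 0], [-11, 45, 0], 1], [[0, 0, 0], [-11, 60, 0], 1], [[0, 0, 0], [-10, 76, 0], 1]]'

```text
clock: 11.45
position: [425.8, -130.7, 97.7]
ee_rot: [-0.113, 0.681, 0.119, 0.714]
contact_force: [-0.4, 0.1, -0.8]
gripper_width: 0.0
```

>>> arm_command --increments '[[[0, 0, 0], [2, 15, 0], 1], [[0, 0, 0], [6, 31, 0], 1], [[0, 0, 0], [11, 45, 0], 1], [[0, 0, 0], [17, 60, 0], 1], [[0, 0, 0], [24, 73, 0], 1]]'

```text
clock: 11.95
position: [449.8, -56.7, 98.7]
ee_rot: [-0.113, 0.681, 0.119, 0.714]
contact_force: [-0.7, 0.5, -0.2]
gripper_width: 0.0
```

>>> arm_command --increments '[[[0, 0, 0], [-10, 0, 50], 1], [[0, 0, 0], [-10, 0, 100], 1], [[0, 0, 0], [0, 30, 140], 1], [[0, 0, 0], [10, 70, 160], 0.5], [[0, 0, 0], [20, 110, 170], 0]]'

```text
clock: 12.45
position: [470.8, 55.0, 272.8]
ee_rot: [-0.112, 0.678, 0.119, 0.716]
contact_force: [1.3, 0.1, -0.7]
gripper_width: 28.2
```

```bash
python3 look.py push2; python3 - <<'E'
from plan import *
p,Rm=pickpose(448.2,361.6,5.5,35,adv=13); show(p+[0,0,90],Rm,"above"); show(p,Rm,"at")
E
```

```text
bench pots
151 uv [398. 140.] c [ 727.7 -482.3] sz [62.3 55.2] ang 78.6 z 57.0
193 uv [226. 177.] c [575.3 193.5] sz [54.5 89.5] ang 5.9 z 56.3
94 uv [176. 210.] c [447.3 384.5] sz [54.  46.8] ang 2.3 z 56.1
hung
149 uv [287. 175.] c [561.9 -34.2] sz [66.8 43.3] ang 84.9 z 153.6
peg 111 [564.4 -34.3 153.2] az 107.3
peg 51 [ 551.8 -260.1  149. ] az 246.1
peg 51 [ 480.3 -138.7  149.6] az 174.5
stud 14 [669.   10.5 110.5] az 66.9
stud 17 [468.2 -34.9 106.7] az 138.9
stud 17 [ 448.9 -238.3  107.3] az 210.1
12.5 [ 0.47   0.069 -0.307  0.006 -1.137 -1.711] [473.2  59.3 273.1] 35.93454110796957
above shift [ -25.5  307.8 -165.8] rot [-34.77  22.18  73.43] |rot| 84.2 rows 9.8 target [447.7 367.1 107.4]
at shift [ -25.5  307.8 -255.8] rot [-34.77  22.18  73.43] |rot| 84.2 rows 9.8 target [447.7 367.1  17.4]
```

>>> arm_command --increments '[[[-3.5, 2.2, 7.3], [-2, 30, -6], 0], [[-7, 4.4, 14.7], [-5, 60, -12], 0], [[-10.4, 6.7, 22], [-7, 90, -18], 0], [[-13.9, 8.9, 29.4], [-10, 120, -24], 0], [[-17.4, 11.1, 36.7], [-12, 150, -30], 0]]'

```text
clock: 13.0
position: [460.8, 210.7, 243.6]
ee_rot: [-0.414, 0.682, 0.249, 0.549]
contact_force: [0.8, -0.7, 0.9]
gripper_width: 85.3
```

>>> arm_command --increments '[[[-3.5, 2.2, 7.3], [-2, 32, -15], 0], [[-7, 4.4, 14.7], [-5, 64, -30], 0], [[-10.4, 6.7, 22], [-8, 96, -45], 0], [[-13.9, 8.9, 29.4], [-11, 126, -65], 0], [[-17.4, 11.1, 36.7], [-13, 156, -85], 0]]'

```text
clock: 13.5
position: [447.4, 368.4, 158.5]
ee_rot: [0.66, -0.594, -0.343, -0.307]
contact_force: [0.8, 0.3, 0.1]
gripper_width: 85.7
```

```bash
python3 look.py app2|head -6; python3 - <<'E'
from plan import *
p,Rm=pickpose(448.2,361.6,5.5,35,adv=13); show(p,Rm,"at")
E
```

```text
bench pots
134 uv [399. 140.] c [ 726.5 -483.4] sz [62.6 54.9] ang 79.4 z 57.4
228 uv [227. 178.] c [574.2 193.2] sz [56.7 90. ] ang 6.5 z 56.5
238 uv [183. 210.] c [448.2 362. ] sz [55.9 90.5] ang 5.0 z 56.4
226 uv [209. 231.] c [364.7 258.5] sz [54.6 86.4] ang 3.2 z 56.2
hung
at shift [   1.9   -4.9 -135. ] rot [ 0.64 -0.37 -1.12] |rot| 1.3 rows 2.7 target [447.7 367.1  17.4]
```

>>> arm_command --increments '[[[0.6, -0.4, -1.1], [2, -5, -30], 0], [[0.6, -0.4, -1.1], [2, -5, -65], 0], [[0.6, -0.4, -1.1], [2, -5, -100], 0], [[0.6, -0.4, -1.1], [2, -5, -125], 0], [[0.6, -0.4, -1.1], [2, -5, -135], 0]]'

```text
clock: 14.05
position: [446.8, 365.7, 15.3]
ee_rot: [0.657, -0.598, -0.341, -0.309]
contact_force: [-0.1, -0.4, 0.4]
gripper_width: 85.5
```

>>> arm_command --increments '[[[0, 0, 0], [0, 0, 0], 0.2], [[0, 0, 0], [0, 0, 0], 1], [[0, 0, 0], [0, 0, 0], 1], [[0, 0, 0], [0, 0, 0], 1], [[0, 0, 0], [0, 0, 0], 1]]'

```text
clock: 14.55
position: [447.2, 366.7, 16.7]
ee_rot: [0.657, -0.597, -0.341, -0.31]
contact_force: [-1.2, 2.5, 4.2]
gripper_width: 55.8
```

```bash
python3 - <<'E'
from plan import *
s=readout.read_state();print(s["position"].round(1),s["contact_force"].round(1),s["gripper_width"])
grasp_save(448.2,361.8,5.3)
pp,RR=placepose([480.5,-139.2,265],30); show(pp,RR,"place above")
E
```

```text
[447.2 366.7  16.7] [-1.2  2.5  4.2] 55.791914327322345
pot in tool [-32.2   0.   26.3] [[0.58, 0.0, -0.82], [0.0, -1.0, 0.0], [-0.82, -0.0, -0.58]]
place above shift [  43.1 -500.4  208.2] rot [ 83.61 -43.13 -50.67] |rot| 106.9 rows 12.4 target [ 490.3 -133.7  225. ]
```

>>> arm_command --increments '[[[0, 0, 0], [0, 0, 20], 1], [[0, 0, 0], [0, 0, 60], 1], [[5.5, -2.8, -3.3], [0, -10, 110], 1], [[10.9, -5.6, -6.6], [0, -35, 160], 1], [[16.4, -8.5, -10], [0, -70, 200], 1]]'

```text
clock: 15.05
position: [447.9, 303.8, 211.5]
ee_rot: [0.574, -0.571, -0.345, -0.475]
contact_force: [1.0, -0.0, -0.3]
gripper_width: 55.7
```

>>> arm_command --increments '[[[6.4, -3.3, -3.9], [7, -38, 8], 1], [[12.8, -6.6, -7.8], [14, -76, 16], 1], [[19.2, -9.9, -11.7], [21, -114, 24], 1], [[25.7, -13.2, -15.6], [28, -152, 30], 1], [[32.1, -16.5, -19.4], [35, -190, 35], 1]]'

```text
clock: 15.55
position: [482.1, 111.7, 247.5]
ee_rot: [-0.36, 0.466, 0.32, 0.742]
contact_force: [1.8, -1.1, -0.5]
gripper_width: 55.8
```

>>> arm_command --increments '[[[6.4, -3.3, -3.9], [0, -38, 0], 1], [[12.8, -6.6, -7.8], [0, -76, 0], 1], [[19.2, -9.9, -11.7], [0, -114, 0], 1], [[25.7, -13.2, -15.6], [0, -150, 0], 1], [[32.1, -16.5, -19.4], [0, -185, 0], 1]]'

```text
clock: 16.05
position: [477.0, -50.6, 242.6]
ee_rot: [-0.163, 0.361, 0.275, 0.876]
contact_force: [-1.5, -1.0, -1.9]
gripper_width: 55.5
```

```bash
python3 - <<'E'
from plan import *
pp,RR=placepose([480.5,-139.2,265],30); show(pp,RR,"place above")
print(readout.read_state()["joints"].round(2),readout.read_state()["gripper_width"])
E
```

```text
place above shift [ 13.3 -83.  -17.6] rot [10.22 -6.8  -6.36] |rot| 13.8 rows 1.7 target [ 490.3 -133.7  225. ]
[-0.14 -0.04 -0.44 -0.77 -0.69 -0.26] 55.50844254531975
```

>>> arm_command --increments '[[[3.4, -2.3, -2.1], [4, -27, 0], 1], [[6.8, -4.5, -4.2], [9, -55, 0], 1], [[10.2, -6.8, -6.4], [13, -83, 0], 1], [[10.2, -6.8, -6.4], [13, -83, -5], 1], [[10.2, -6.8, -6.4], [13, -83, -5], 1]]'

```text
clock: 16.55
position: [489.0, -134.6, 236.2]
ee_rot: [-0.079, 0.292, 0.246, 0.921]
contact_force: [0.0, 0.5, -1.3]
gripper_width: 55.6
```

```bash
python3 seepot.py place2
```

```text
down shift [   1.3    1.  -122.2] rot [-0.06 -0.17  0.2 ] |rot| 0.3 rows 2.4 target [ 490.3 -133.7  114. ]
belief O [ 479.3 -140.2  276.3] mouth [-0.003  0.001 -1.   ] [-0.56  0.1  -0.36 -1.12 -0.93  0.15] [ 0.   0.5 -1.3]
top
292 uv [320. 193.] c [ 479.1 -140.2] sz [60.1 65.4] ang 30.1 z 274.5
side
142 uv [292. 136.] c [ 477.9 -135.7] sz [54.7 67. ] ang 30.6 z 274.7
```

>>> arm_command --increments '[[[0, 0, 0], [1, 0, -16], 1], [[0, 0, 0], [1, 0, -32], 1], [[0, 0, 0], [1, -1, -48], 1], [[0, 0, 0], [1, -1, -65], 1], [[0, 0, 0], [1, -1, -82], 1]]'

```text
clock: 17.15
position: [491.1, -131.4, 156.0]
ee_rot: [-0.082, 0.291, 0.249, 0.92]
contact_force: [0.6, 1.5, -0.2]
gripper_width: 55.6
```

>>> arm_command --increments '[[[0, 0, 0], [0, 0, -10], 1], [[0, 0, 0], [0, 0, -20], 1], [[0, 0, 0], [0, 0, -28], 1], [[0, 0, 0], [0, 0, -34], 1], [[0, 0, 0], [0, 0, -37], 1]]'

```text
clock: 17.65
position: [491.2, -130.6, 118.8]
ee_rot: [-0.082, 0.291, 0.25, 0.92]
contact_force: [-0.7, 0.5, -0.3]
gripper_width: 55.4
```

```bash
python3 seepot.py place2b
```

```text
down shift [-0.9 -3.  -4.9] rot [ 0.15  0.04 -0.4 ] |rot| 0.4 rows 0.1 target [ 490.3 -133.7  114. ]
belief O [ 481.4 -136.2  158.9] mouth [ 0.001 -0.003 -1.   ] [-0.63  0.33 -0.44 -1.33 -0.88  0.56] [-0.7  0.5 -0.3]
top
250 uv [315. 198.] c [ 482.8 -133.8] sz [56.8 67.5] ang 28.5 z 157.1
side
139 uv [290. 165.] c [ 478.7 -131.6] sz [56.4 65.9] ang 31.1 z 156.3
```

Release, retreat, and go on to the push.

>>> arm_command --increments '[[[0, 0, 0], [-1, -2, -2], 1], [[0, 0, 0], [-1, -3, -4], 1], [[0, 0, 0], [-1, -3, -4], 0], [[0, 0, 0], [-1, -3, -4], 0], [[0, 0, 0], [-1, -3, -4], 0]]'

```text
clock: 18.25
position: [490.2, -134.3, 115.0]
ee_rot: [-0.082, 0.291, 0.25, 0.92]
contact_force: [-0.5, -0.5, -0.1]
gripper_width: 85.6
```

>>> arm_command --increments '[[[0, 0, 0], [0, 0, 0], 0], [[0, 0, 0], [-14, -8, 11], 0], [[0, 0, 0], [-36, -21, 29], 0], [[0, 0, 0], [-64, -37, 52], 0], [[0, 0, 0], [-92, -53, 75], 0]]'

```text
clock: 18.75
position: [397.1, -187.4, 190.6]
ee_rot: [-0.082, 0.291, 0.25, 0.92]
contact_force: [-0.0, -1.2, 0.2]
gripper_width: 85.1
```

```bash
python3 look.py hung2
```

```text
bench pots
126 uv [398. 141.] c [ 726.7 -482.8] sz [63.7 56.2] ang 82.4 z 56.8
209 uv [227. 177.] c [574.8 193.4] sz [56.1 89.6] ang 6.0 z 56.6
222 uv [209. 232.] c [364.8 258.4] sz [54.6 85.7] ang 3.1 z 56.6
hung
165 uv [286. 175.] c [574.9 -33.3] sz [54.9 54.4] ang 49.6 z 153.9
246 uv [315. 198.] c [ 481.2 -137.4] sz [55.7 57. ] ang 31.1 z 153.8
peg 112 [564.2 -33.8 153.5] az 107.3
peg 47 [ 551.8 -259.9  150.2] az 246.0
peg 181 [ 481.2 -136.8  153.7] az 173.5
stud 14 [668.5  10.4 108.3] az 67.1
stud 16 [468.1 -35.1 110.3] az 138.9
stud 16 [ 449.9 -238.9  109.6] az 210.5
18.8 [-0.842  0.15  -0.439 -1.118 -1.093  0.426] [ 395.1 -190.3  193.5] 85.49590199958182
```

>>> arm_command --increments '[[[-3.3, 7.5, -1.8], [0, -20, 0], 1], [[-6.5, 15.1, -3.5], [8, -40, 0], 1], [[-9.8, 22.6, -5.3], [20, -60, 0], 1], [[-13.1, 30.2, -7.1], [37, -80, 0], 1], [[-16.4, 37.7, -8.9], [57, -84, 0], 1]]'

```text
clock: 19.3
position: [450.9, -275.1, 194.8]
ee_rot: [-0.106, 0.59, 0.156, 0.785]
contact_force: [-1.3, -1.1, -0.4]
gripper_width: 12.5
```

>>> arm_command --increments '[[[-2.7, 6.3, -1.5], [8, 0, -20], 1], [[-5.4, 13.5, -2.9], [16, 0, -50], 1], [[-5.4, 13.5, -2.9], [16, 0, -80], 1], [[-5.4, 13.5, -2.9], [16, 0, -100], 1], [[-5.4, 13.5, -2.9], [16, 0, -100], 1]]'

```text
clock: 19.8
position: [464.8, -273.8, 91.4]
ee_rot: [-0.107, 0.69, 0.121, 0.706]
contact_force: [-0.9, 0.1, -0.4]
gripper_width: -0.3
```

>>> arm_command --increments '[[[0, 0, 0], [-7, 13, 2], 1], [[0, 0, 0], [-14, 26, 2], 1], [[0, 0, 0], [-21, 39, 2], 1], [[0, 0, 0], [-27, 52, 2], 1], [[0, 0, 0], [-33, 65, 2], 1]]'

```text
clock: 20.3
position: [434.6, -209.2, 95.2]
ee_rot: [-0.109, 0.687, 0.12, 0.709]
contact_force: [5.7, -5.1, -2.1]
gripper_width: 0.2
```

>>> arm_command --increments '[[[0, 0, 0], [-6, 15, 0], 1], [[0, 0, 0], [-9, 30, 0], 1], [[0, 0, 0], [-11, 45, 0], 1], [[0, 0, 0], [-11, 60, 0], 1], [[0, 0, 0], [-10, 76, 0], 1]]'

```text
clock: 20.8
position: [424.7, -132.4, 96.4]
ee_rot: [-0.109, 0.686, 0.119, 0.709]
contact_force: [0.7, 0.4, 0.3]
gripper_width: 0.1
```

>>> arm_command --increments '[[[0, 0, 0], [2, 15, 0], 1], [[0, 0, 0], [6, 31, 0], 1], [[0, 0, 0], [11, 45, 0], 1], [[0, 0, 0], [17, 60, 0], 1], [[0, 0, 0], [24, 73, 0], 1]]'

```text
clock: 21.3
position: [448.7, -58.3, 97.4]
ee_rot: [-0.108, 0.686, 0.12, 0.71]
contact_force: [1.3, 0.1, 0.5]
gripper_width: 0.1
```

>>> arm_command --increments '[[[0, 0, 0], [-10, 0, 50], 1], [[0, 0, 0], [-10, 0, 100], 1], [[0, 0, 0], [0, 30, 140], 1], [[0, 0, 0], [10, 70, 160], 0.5], [[0, 0, 0], [20, 100, 170], 0]]'

```text
clock: 21.8
position: [469.7, 43.7, 271.5]
ee_rot: [-0.108, 0.683, 0.12, 0.712]
contact_force: [0.7, -0.3, -0.4]
gripper_width: 28.1
```

```bash
python3 look.py push3; python3 - <<'E'
from plan import *
p,Rm=pickpose(574.7,193.4,6.1,35,adv=13); show(p+[0,0,130],Rm,"above"); show(p,Rm,"at")
E
```

```text
bench pots
128 uv [399. 140.] c [ 727.2 -484.2] sz [62.7 53.9] ang 85.5 z 57.5
180 uv [227. 177.] c [578.9 194.9] sz [53.2 95.1] ang 15.8 z 56.7
42 uv [201. 235.] c [353.6 286.7] sz [34.2 27.3] ang 0.7 z 56.7
hung
100 uv [289. 175.] c [565.6 -48.4] sz [48.8 44.8] ang 14.1 z 153.7
peg 79 [563.4 -39.1 153.5] az 108.4
peg 50 [ 552.  -259.8  149.6] az 246.1
peg 53 [ 480.  -138.8  149.1] az 174.5
stud 15 [669.2  10.2 107.6] az 66.8
stud 16 [468.3 -35.1 108.9] az 138.9
stud 18 [ 450.  -238.3  107.4] az 210.3
21.85 [ 0.439  0.072 -0.301 -0.006 -1.151 -1.68 ] [471.9  46.6 271.8] 35.913307769566416
above shift [ 102.2  152.3 -124.4] rot [-34.51  21.31  74.57] |rot| 84.9 rows 9.9 target [574.1 198.9 147.4]
at shift [ 102.2  152.3 -254.4] rot [-34.51  21.31  74.57] |rot| 84.9 rows 9.9 target [574.1 198.9  17.4]
```

>>> arm_command --increments '[[[-3.4, 2.1, 7.4], [10, 15, -6], 0], [[-6.9, 4.3, 14.8], [20, 30, -12], 0], [[-10.3, 6.4, 22.2], [30, 45, -18], 0], [[-13.7, 8.5, 29.7], [40, 60, -24], 0], [[-17.2, 10.6, 37.1], [50, 76, -30], 0]]'

```text
clock: 22.35
position: [522.2, 123.5, 242.1]
ee_rot: [-0.413, 0.684, 0.249, 0.547]
contact_force: [1.0, -0.9, -0.2]
gripper_width: 85.4
```

>>> arm_command --increments '[[[-3.4, 2.1, 7.4], [10, 15, -16], 0], [[-6.9, 4.3, 14.8], [20, 30, -32], 0], [[-10.3, 6.4, 22.2], [30, 45, -48], 0], [[-13.7, 8.5, 29.7], [40, 60, -64], 0], [[-17.2, 10.6, 37.1], [50, 76, -80], 0]]'

```text
clock: 22.85
position: [572.5, 200.5, 161.9]
ee_rot: [0.661, -0.592, -0.343, -0.307]
contact_force: [0.8, 0.5, 1.0]
gripper_width: 85.0
```

```bash
python3 look.py app3|head -6; python3 - <<'E'
from plan import *
p,Rm=pickpose(574.7,193.4,6.1,35,adv=13); show(p,Rm,"at")
E
```

```text
bench pots
129 uv [398. 141.] c [ 727.  -482.7] sz [62.4 57.4] ang 80.0 z 56.9
191 uv [227. 177.] c [574.7 192.9] sz [56.1 89.4] ang 7.1 z 56.6
210 uv [209. 232.] c [364.6 258.7] sz [54.4 85.6] ang 3.4 z 56.5
hung
164 uv [286. 175.] c [574.5 -32.7] sz [55.1 53.1] ang 49.3 z 153.5
at shift [   2.1   -3.6 -140.2] rot [ 0.42 -0.29 -0.67] |rot| 0.8 rows 2.8 target [574.1 198.9  17.4]
```

>>> arm_command --increments '[[[0.4, -0.3, -0.7], [2, -4, -35], 0], [[0.4, -0.3, -0.7], [2, -4, -70], 0], [[0.4, -0.3, -0.7], [2, -4, -105], 0], [[0.4, -0.3, -0.7], [2, -4, -130], 0], [[0.4, -0.3, -0.7], [2, -4, -139], 0]]'

```text
clock: 23.4
position: [572.8, 197.5, 16.4]
ee_rot: [0.659, -0.595, -0.343, -0.307]
contact_force: [0.7, 0.1, 0.2]
gripper_width: 85.4
```

>>> arm_command --increments '[[[0, 0, 0], [0, 0, 0], 0.2], [[0, 0, 0], [0, 0, 0], 1], [[0, 0, 0], [0, 0, 0], 1], [[0, 0, 0], [0, 0, 0], 1], [[0, 0, 0], [0, 0, 0], 1]]'

```text
clock: 23.9
position: [573.4, 198.3, 17.7]
ee_rot: [0.66, -0.594, -0.343, -0.308]
contact_force: [-0.9, 1.1, 3.4]
gripper_width: 55.9
```

```bash
python3 - <<'E'
from plan import *
s=readout.read_state();print(s["position"].round(1),s["contact_force"].round(1),s["gripper_width"])
grasp_save(574.7,193.3,6.2)
pp,RR=placepose([480.5,-139.2,270],30); show(pp,RR,"place above")
E
```

```text
[573.4 198.3  17.7] [-0.9  1.1  3.4] 55.92339043855513
pot in tool [-31.4   0.   26.7] [[0.58, -0.0, -0.82], [-0.0, -1.0, 0.0], [-0.82, 0.0, -0.58]]
place above shift [ -84.1 -332.3  212.4] rot [ 83.98 -42.76 -51.58] |rot| 107.4 rows 12.5 target [ 489.4 -134.   230.1]
```

>>> arm_command --increments '[[[0, 0, 0], [0, 0, 20], 1], [[0, 0, 0], [0, 0, 60], 1], [[5.5, -2.8, -3.4], [-10, -5, 110], 1], [[10.9, -5.6, -6.7], [-25, -10, 160], 1], [[16.4, -8.4, -10.1], [-40, -20, 200], 1]]'

```text
clock: 24.4
position: [533.3, 178.7, 219.9]
ee_rot: [0.576, -0.569, -0.347, -0.473]
contact_force: [0.7, 0.7, -0.6]
gripper_width: 55.7
```

>>> arm_command --increments '[[[6.4, -3.3, -3.9], [-12, -15, 8], 1], [[12.8, -6.5, -7.9], [-24, -30, 16], 1], [[19.2, -9.8, -11.8], [-36, -48, 24], 1], [[25.7, -13.1, -15.7], [-46, -66, 30], 1], [[32.1, -16.3, -19.7], [-56, -86, 35], 1]]'

```text
clock: 24.9
position: [476.2, 91.7, 255.7]
ee_rot: [-0.361, 0.468, 0.321, 0.74]
contact_force: [1.2, -0.0, -0.6]
gripper_width: 55.4
```

>>> arm_command --increments '[[[6.4, -3.3, -3.9], [0, -34, 0], 1], [[12.8, -6.5, -7.9], [0, -68, 0], 1], [[19.2, -9.8, -11.8], [0, -102, 0], 1], [[25.7, -13.1, -15.7], [0, -136, 0], 1], [[32.1, -16.3, -19.7], [0, -170, 0], 1]]'

```text
clock: 25.4
position: [472.3, -62.4, 252.4]
ee_rot: [-0.148, 0.351, 0.272, 0.884]
contact_force: [-0.2, -0.6, -2.2]
gripper_width: 55.6
```

```bash
python3 - <<'E'
from plan import *
pp,RR=placepose([480.5,-139.2,268],30); show(pp,RR,"place above")
print(readout.read_state()["joints"].round(2),readout.read_state()["gripper_width"])
E
```

```text
place above shift [ 17.  -71.6 -24.3] rot [ 8.74 -5.65 -5.65] |rot| 11.8 rows 1.6 target [ 489.4 -134.   228.1]
[-0.21 -0.05 -0.42 -0.82 -0.75 -0.21] 55.586331034042644
```

>>> arm_command --increments '[[[2.9, -1.9, -1.9], [6, -24, 0], 1], [[5.8, -3.8, -3.8], [12, -48, 0], 1], [[8.7, -5.6, -5.6], [17, -72, 0], 1], [[8.7, -5.6, -5.6], [17, -72, -15], 1], [[8.7, -5.6, -5.6], [17, -72, -18], 1]]'

```text
clock: 25.9
position: [488.1, -135.3, 232.4]
ee_rot: [-0.075, 0.294, 0.246, 0.921]
contact_force: [-0.8, 0.3, -1.3]
gripper_width: 55.2
```

```bash
python3 seepot.py place3
```

```text
down shift [   1.3    1.3 -118.3] rot [-0.1  -0.25  0.11] |rot| 0.3 rows 2.4 target [ 489.4 -134.   114.1]
belief O [ 479.4 -140.6  272.4] mouth [-0.004  0.002 -1.   ] [-0.56  0.11 -0.36 -1.12 -0.93  0.15] [-0.8  0.3 -1.3]
top
284 uv [320. 193.] c [ 482.1 -143.9] sz [59.2 69.5] ang 27.0 z 270.0
side
140 uv [292. 137.] c [ 477.5 -137.3] sz [58.5 67.2] ang 31.3 z 269.7
```

>>> arm_command --increments '[[[0, 0, 0], [1, 0, -16], 1], [[0, 0, 0], [1, 0, -32], 1], [[0, 0, 0], [1, -1, -48], 1], [[0, 0, 0], [1, -1, -64], 1], [[0, 0, 0], [1, -2, -79], 1]]'

```text
clock: 26.5
position: [490.0, -134.9, 155.4]
ee_rot: [-0.078, 0.292, 0.248, 0.92]
contact_force: [-0.4, -0.2, -1.5]
gripper_width: 55.4
```

>>> arm_command --increments '[[[0, 0, 0], [0, 0, -10], 1], [[0, 0, 0], [0, 0, -20], 1], [[0, 0, 0], [0, -1, -28], 1], [[0, 0, 0], [0, -2, -34], 1], [[0, 0, 0], [0, -2, -37], 1]]'

```text
clock: 27.0
position: [490.2, -136.7, 118.4]
ee_rot: [-0.078, 0.292, 0.248, 0.92]
contact_force: [-0.6, 0.1, -1.2]
gripper_width: 55.3
```

```bash
python3 seepot.py place3b
```

```text
down shift [-0.8  2.8 -4.3] rot [ 0.1  -0.04 -0.26] |rot| 0.3 rows 0.1 target [ 489.4 -134.   114.1]
belief O [ 481.4 -141.9  158.3] mouth [-0.001 -0.002 -1.   ] [-0.64  0.33 -0.44 -1.32 -0.89  0.55] [-0.6  0.1 -1.2]
top
243 uv [316. 198.] c [ 481.8 -143.7] sz [62.  65.4] ang 28.2 z 156.0
side
136 uv [291. 165.] c [ 479.5 -139.9] sz [59.3 62.9] ang 33.9 z 155.5
```

>>> arm_command --increments '[[[0, 0, 0], [-1, 2, -2], 1], [[0, 0, 0], [-1, 2, -4], 1], [[0, 0, 0], [-1, 2, -4], 0], [[0, 0, 0], [-1, 2, -4], 0], [[0, 0, 0], [-1, 2, -4], 0]]'

```text
clock: 27.6
position: [489.1, -134.9, 114.5]
ee_rot: [-0.078, 0.292, 0.248, 0.92]
contact_force: [0.5, -0.4, 0.3]
gripper_width: 85.4
```

>>> arm_command --increments '[[[0, 0, 0], [0, 0, 0], 0], [[0, 0, 0], [-14, -8, 11], 0], [[0, 0, 0], [-36, -21, 29], 0], [[0, 0, 0], [-64, -37, 52], 0], [[0, 0, 0], [-92, -53, 75], 0]]'

```text
clock: 28.1
position: [396.0, -188.0, 190.1]
ee_rot: [-0.078, 0.292, 0.248, 0.92]
contact_force: [0.0, -0.8, 0.0]
gripper_width: 85.2
```

```bash
python3 look.py hung3
```

```text
bench pots
155 uv [399. 140.] c [ 727.  -483.1] sz [62.3 55.3] ang 82.7 z 57.0
225 uv [209. 232.] c [363.5 256.9] sz [53.6 88.5] ang 0.8 z 56.2
hung
162 uv [286. 175.] c [574.7 -33. ] sz [54.2 53.9] ang 48.9 z 153.9
246 uv [315. 198.] c [ 481.5 -136.9] sz [55.9 56.9] ang 30.6 z 153.7
peg 111 [564.2 -34.  153.4] az 107.3
peg 51 [ 552.  -259.6  149.4] az 246.0
peg 181 [ 481.6 -136.2  153.6] az 173.2
stud 14 [668.2  11.  108.2] az 67.2
stud 16 [468.3 -35.1 108.8] az 138.9
stud 18 [ 449.5 -238.2  107.7] az 210.2
28.15 [-0.844  0.15  -0.44  -1.118 -1.094  0.419] [ 394.  -190.8  192.9] 85.4039231732341
```

View pics/hung3.png

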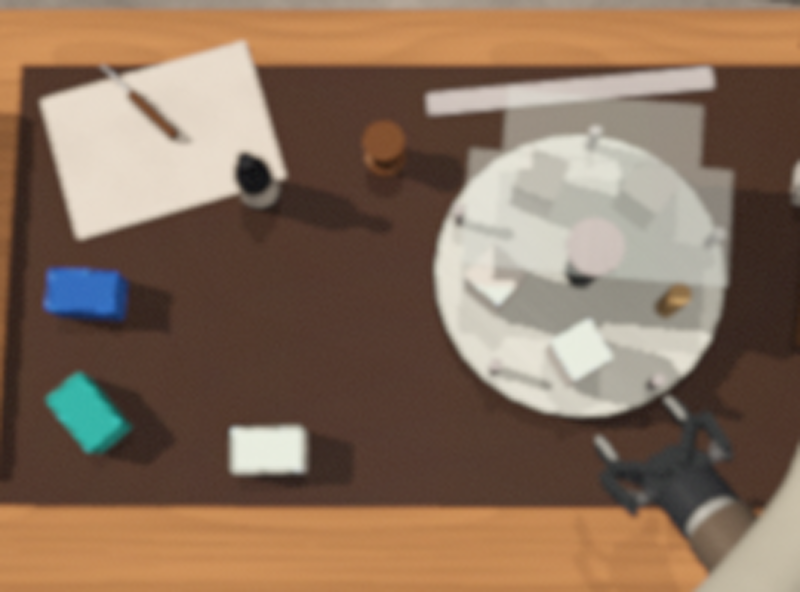

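>>> arm_command --increments '[[[-3.3, 7.5, -1.8], [0, -20, 0], 1], [[-6.5, 15.1, -3.5], [8, -40, 0], 1], [[-9.8, 22.6, -5.3], [20, -60, 0], 1], [[-13.1, 30.2, -7.1], [37, -80, 0], 1], [[-16.4, 37.7, -8.9], [57, -84, 0], 1]]'

```text
clock: 28.65
position: [449.7, -275.7, 194.1]
ee_rot: [-0.102, 0.591, 0.153, 0.786]
contact_force: [-1.8, -0.8, -1.4]
gripper_width: 12.6
```

>>> arm_command --increments '[[[-2.7, 6.3, -1.5], [8, 0, -20], 1], [[-5.4, 13.5, -2.9], [16, 0, -50], 1], [[-5.4, 13.5, -2.9], [16, 0, -80], 1], [[-5.4, 13.5, -2.9], [16, 0, -99], 1], [[-5.4, 13.5, -2.9], [16, 0, -99], 1]]'

```text
clock: 29.15
position: [463.7, -274.4, 91.7]
ee_rot: [-0.104, 0.69, 0.117, 0.706]
contact_force: [-1.3, -0.8, 0.7]
gripper_width: -0.1
```

>>> arm_command --increments '[[[0, 0, 0], [-7, 13, 2], 1], [[0, 0, 0], [-14, 26, 2], 1], [[0, 0, 0], [-21, 39, 2], 1], [[0, 0, 0], [-27, 52, 2], 1], [[0, 0, 0], [-33, 65, 2], 1]]'

```text
clock: 29.65
position: [433.5, -209.8, 95.5]
ee_rot: [-0.105, 0.688, 0.116, 0.709]
contact_force: [5.6, -4.4, -2.4]
gripper_width: 0.1
```

>>> arm_command --increments '[[[0, 0, 0], [-6, 15, 0], 1], [[0, 0, 0], [-9, 30, 0], 1], [[0, 0, 0], [-11, 45, 0], 1], [[0, 0, 0], [-11, 60, 0], 1], [[0, 0, 0], [-10, 76, 0], 1]]'

```text
clock: 30.15
position: [423.5, -133.0, 96.7]
ee_rot: [-0.105, 0.687, 0.116, 0.71]
contact_force: [0.4, 0.7, 0.2]
gripper_width: 0.2
```

>>> arm_command --increments '[[[0, 0, 0], [2, 15, 0], 1], [[0, 0, 0], [6, 31, 0], 1], [[0, 0, 0], [11, 45, 0], 1], [[0, 0, 0], [17, 60, 0], 1], [[0, 0, 0], [24, 73, 0], 1]]'

```text
clock: 30.65
position: [447.5, -58.9, 97.6]
ee_rot: [-0.105, 0.686, 0.116, 0.71]
contact_force: [0.8, 0.1, -0.6]
gripper_width: -0.1
```

>>> arm_command --increments '[[[0, 0, 0], [-10, 0, 50], 1], [[0, 0, 0], [-10, 0, 100], 1], [[0, 0, 0], [0, 30, 140], 1], [[0, 0, 0], [10, 70, 160], 0.5], [[0, 0, 0], [20, 100, 170], 0]]'

```text
clock: 31.15
position: [468.5, 43.1, 271.6]
ee_rot: [-0.105, 0.684, 0.117, 0.712]
contact_force: [0.8, -0.2, 0.7]
gripper_width: 28.5
```

```bash
python3 look.py push4; python3 - <<'E'
from plan import *
p,Rm=pickpose(364.3,258.2,2.5,35,adv=13); show(p+[0,0,130],Rm,"above"); show(p,Rm,"at")
E
```

```text
bench pots
79 uv [397. 142.] c [ 725.7 -482.3] sz [62.  52.2] ang 81.1 z 57.1
43 uv [201. 236.] c [351.8 285. ] sz [30.9 31.2] ang 2.0 z 55.6
hung
96 uv [289. 175.] c [561.1 -43.5] sz [48.5 43.8] ang 86.2 z 153.8
169 uv [348. 181.] c [ 546.9 -257.7] sz [56.9 42.5] ang 71.1 z 153.6
peg 78 [563.8 -39.7 153.4] az 108.3
peg 116 [ 544.3 -256.7  153.5] az 242.1
peg 52 [ 480.  -138.7  150.3] az 174.5
stud 16 [668.6  10.5 107.7] az 67.1
stud 16 [468.2 -35.1 109.4] az 138.9
stud 17 [ 449.5 -238.6  109.5] az 210.3
31.2 [ 0.438  0.07  -0.303 -0.006 -1.151 -1.69 ] [470.8  46.  272. ] 35.87418024206695
above shift [-106.7  217.8 -124.6] rot [-33.5   22.38  71.67] |rot| 82.2 rows 9.6 target [364.1 263.7 147.4]
at shift [-106.7  217.8 -254.6] rot [-33.5   22.38  71.67] |rot| 82.2 rows 9.6 target [364.1 263.7  17.4]
```

>>> arm_command --increments '[[[-3.3, 2.2, 7.2], [-11, 22, -6], 0], [[-6.7, 4.5, 14.3], [-21, 44, -12], 0], [[-10, 6.7, 21.5], [-32, 66, -18], 0], [[-13.4, 8.9, 28.7], [-43, 88, -24], 0], [[-16.7, 11.2, 35.8], [-53, 109, -30], 0]]'

```text
clock: 31.7
position: [417.1, 155.9, 242.4]
ee_rot: [-0.4, 0.692, 0.242, 0.55]
contact_force: [0.3, -0.7, -0.1]
gripper_width: 85.5
```

>>> arm_command --increments '[[[-3.3, 2.2, 7.2], [-11, 22, -16], 0], [[-6.7, 4.5, 14.3], [-21, 44, -32], 0], [[-10, 6.7, 21.5], [-32, 66, -48], 0], [[-13.4, 8.9, 28.7], [-43, 88, -64], 0], [[-16.7, 11.2, 35.8], [-53, 109, -80], 0]]'

```text
clock: 32.2
position: [363.4, 266.2, 162.3]
ee_rot: [0.643, -0.611, -0.335, -0.316]
contact_force: [1.3, -0.3, -0.7]
gripper_width: 85.5
```

```bash
python3 look.py app4|head -6; python3 - <<'E'
from plan import *
p,Rm=pickpose(364.3,258.2,2.5,35,adv=13); show(p,Rm,"at"); print(readout.read_state()["joints"].round(2))
E
```

```text
bench pots
143 uv [398. 141.] c [ 726.7 -482.6] sz [62.  56.4] ang 80.3 z 56.8
192 uv [211. 232.] c [364.6 258.6] sz [53.3 86.5] ang 3.7 z 56.5
hung
164 uv [286. 175.] c [575.1 -33.4] sz [55.  55.1] ang 48.6 z 153.7
167 uv [348. 181.] c [ 548.1 -257.6] sz [56.3 43.4] ang 70.7 z 154.2
at shift [   2.    -4.7 -141.7] rot [ 0.41 -0.37 -0.94] |rot| 1.1 rows 2.8 target [364.1 263.7  17.4]
[ 1.17  0.41 -0.41  0.26 -1.34 -1.25]
```

>>> arm_command --increments '[[[0.4, -0.3, -0.7], [2, -5, -35], 0], [[0.4, -0.3, -0.7], [2, -5, -70], 0], [[0.4, -0.3, -0.7], [2, -5, -105], 0], [[0.4, -0.3, -0.7], [2, -5, -131], 0], [[0.4, -0.3, -0.7], [2, -5, -141], 0]]'

```text
clock: 32.75
position: [363.4, 262.4, 16.5]
ee_rot: [0.642, -0.613, -0.334, -0.317]
contact_force: [0.2, 0.2, 0.7]
gripper_width: 85.2
```

>>> arm_command --increments '[[[0, 0, 0], [0, 0, 0], 0.2], [[0, 0, 0], [0, 0, 0], 1], [[0, 0, 0], [0, 0, 0], 1], [[0, 0, 0], [0, 0, 0], 1], [[0, 0, 0], [0, 0, 0], 1]]'

```text
clock: 33.25
position: [363.9, 263.4, 17.7]
ee_rot: [0.642, -0.613, -0.334, -0.318]
contact_force: [-2.3, 1.5, 6.4]
gripper_width: 55.2
```

```bash
python3 - <<'E'
from plan import *
s=readout.read_state();print(s["position"].round(1),s["contact_force"].round(1),s["gripper_width"])
grasp_save(364.4,258.4,3)
pp,RR=placepose([480.5,-139.2,270],30); show(pp,RR,"place above")
E
```

```text
[363.9 263.4  17.7] [-2.3  1.5  6.4] 55.196247976405886
pot in tool [-31.4   0.   26.8] [[0.57, -0.0, -0.82], [-0.0, -1.0, 0.0], [-0.82, 0.0, -0.57]]
place above shift [ 125.4 -397.3  212.3] rot [ 82.37 -44.96 -49.21] |rot| 106.0 rows 12.3 target [ 489.3 -133.9  230. ]
```

>>> arm_command --increments '[[[0, 0, 0], [0, 0, 20], 1], [[0, 0, 0], [0, 0, 60], 1], [[5.4, -3, -3.2], [5, -10, 110], 1], [[10.9, -5.9, -6.5], [12, -25, 160], 1], [[16.3, -8.9, -9.7], [20, -40, 200], 1]]'

```text
clock: 33.75
position: [384.0, 223.2, 219.9]
ee_rot: [-0.559, 0.583, 0.339, 0.481]
contact_force: [-0.3, 1.3, -1.0]
gripper_width: 55.4
```

>>> arm_command --increments '[[[6.4, -3.5, -3.8], [12, -26, 8], 1], [[12.7, -7, -7.6], [24, -52, 16], 1], [[19.1, -10.4, -11.4], [38, -78, 24], 1], [[25.5, -13.9, -15.2], [52, -104, 30], 1], [[31.9, -17.4, -19], [66, -130, 35], 1]]'

```text
clock: 34.25
position: [449.5, 91.5, 255.7]
ee_rot: [-0.347, 0.471, 0.315, 0.747]
contact_force: [0.5, -0.4, -1.8]
gripper_width: 55.2
```

>>> arm_command --increments '[[[6.4, -3.5, -3.8], [6, -34, 0], 1], [[12.7, -7, -7.6], [12, -68, 0], 1], [[19.1, -10.4, -11.4], [18, -102, 0], 1], [[25.5, -13.9, -15.2], [24, -136, 0], 1], [[31.9, -17.4, -19], [30, -170, 0], 1]]'

```text
clock: 34.75
position: [470.9, -56.5, 251.1]
ee_rot: [-0.151, 0.359, 0.273, 0.88]
contact_force: [0.6, 0.3, -2.7]
gripper_width: 55.7
```

```bash
python3 - <<'E'
from plan import *
pp,RR=placepose([480.5,-139.2,268],30); show(pp,RR,"place above")
print(readout.read_state()["joints"].round(2),readout.read_state()["gripper_width"])
E
```

```text
place above shift [ 18.4 -77.4 -23.1] rot [ 9.43 -6.6  -5.96] |rot| 13.0 rows 1.7 target [ 489.3 -133.9  228. ]
[-0.17 -0.06 -0.43 -0.78 -0.73 -0.26] 55.66002062567277
```

>>> arm_command --increments '[[[3.1, -2.2, -2], [6, -26, 0], 1], [[6.3, -4.4, -4], [12, -52, 0], 1], [[9.4, -6.6, -6], [18, -77, 0], 1], [[9.4, -6.6, -6], [18, -77, -15], 1], [[9.4, -6.6, -6], [18, -77, -18], 1]]'

```text
clock: 35.25
position: [487.5, -134.6, 230.8]
ee_rot: [-0.073, 0.294, 0.244, 0.921]
contact_force: [-0.4, 1.0, -1.6]
gripper_width: 55.5
```

```bash
python3 seepot.py place4
```

```text
down shift [   1.8    0.7 -116.8] rot [-0.13 -0.23  0.24] |rot| 0.4 rows 2.3 target [ 489.3 -133.9  114. ]
belief O [ 478.9 -139.9  270.8] mouth [-0.004  0.002 -1.   ] [-0.56  0.11 -0.36 -1.13 -0.93  0.15] [-0.4  1.  -1.6]
top
280 uv [320. 193.] c [ 479.4 -139.6] sz [58.6 59.7] ang 28.2 z 268.7
side
139 uv [292. 137.] c [ 477.  -137.9] sz [58.6 65.4] ang 28.6 z 268.6
```

>>> arm_command --increments '[[[0, 0, 0], [1, 0, -16], 1], [[0, 0, 0], [1, 0, -32], 1], [[0, 0, 0], [1, -1, -48], 1], [[0, 0, 0], [1, -1, -64], 1], [[0, 0, 0], [1, -2, -78], 1]]'

```text
clock: 35.85
position: [489.5, -133.9, 154.8]
ee_rot: [-0.076, 0.292, 0.247, 0.921]
contact_force: [-0.3, 0.7, -2.1]
gripper_width: 55.5
```

>>> arm_command --increments '[[[0, 0, 0], [0, 0, -10], 1], [[0, 0, 0], [0, 0, -20], 1], [[0, 0, 0], [0, 0, -28], 1], [[0, 0, 0], [0, 0, -34], 1], [[0, 0, 0], [0, 0, -37], 1]]'

```text
clock: 36.35
position: [489.6, -133.5, 117.8]
ee_rot: [-0.076, 0.292, 0.247, 0.921]
contact_force: [-0.2, 0.2, -2.5]
gripper_width: 55.5
```

```bash
python3 seepot.py place4b
```

```text
down shift [-0.3 -0.4 -3.7] rot [ 0.07 -0.03 -0.16] |rot| 0.2 rows 0.1 target [ 489.3 -133.9  114. ]
belief O [ 480.8 -138.8  157.8] mouth [-0.    -0.001 -1.   ] [-0.64  0.33 -0.44 -1.33 -0.89  0.55] [-0.2  0.2 -2.5]
top
237 uv [315. 198.] c [ 482.8 -138. ] sz [56.3 67. ] ang 31.2 z 155.4
side
141 uv [291. 166.] c [ 476.6 -133.7] sz [57.6 69.5] ang 30.3 z 154.5
```

>>> arm_command --increments '[[[0, 0, 0], [0, 0, -2], 1], [[0, 0, 0], [0, 0, -3], 1], [[0, 0, 0], [0, 0, -3], 0], [[0, 0, 0], [0, 0, -3], 0], [[0, 0, 0], [0, 0, -3], 0]]'

```text
clock: 36.95
position: [489.6, -133.8, 114.9]
ee_rot: [-0.076, 0.292, 0.247, 0.921]
contact_force: [-0.5, 0.3, 0.4]
gripper_width: 85.3
```

>>> arm_command --increments '[[[0, 0, 0], [0, 0, 0], 0], [[0, 0, 0], [-14, -8, 11], 0], [[0, 0, 0], [-36, -21, 29], 0], [[0, 0, 0], [-64, -37, 52], 0], [[0, 0, 0], [-92, -53, 75], 0]]'

```text
clock: 37.45
position: [396.5, -187.0, 190.5]
ee_rot: [-0.076, 0.292, 0.247, 0.921]
contact_force: [0.2, -1.2, 0.3]
gripper_width: 85.6
```

>>> arm_command --increments '[[[0, 0, 0], [-5, -20, 20], 0], [[0, 0, 0], [-10, -40, 40], 0], [[0, 0, 0], [-10, -60, 50], 0], [[0, 0, 0], [-10, -80, 50], 0], [[0, 0, 0], [-10, -80, 50], 0]]'

```text
clock: 37.95
position: [386.7, -269.0, 240.6]
ee_rot: [-0.076, 0.293, 0.246, 0.921]
contact_force: [-0.1, 0.4, -0.9]
gripper_width: 85.6
```

```bash
python3 look.py hung4; python3 -c "
from h import *
p,d,c=grab('side');cv2.imwrite('pics/fin_side.png',cv2.resize(p[60:260,120:420],(780,520),interpolation=cv2.INTER_CUBIC))"
```

```text
bench pots
126 uv [398. 141.] c [ 725.8 -483.1] sz [63.7 54.3] ang 81.6 z 57.5
hung
163 uv [286. 175.] c [575. -33.] sz [54.9 54.1] ang 49.3 z 154.2
172 uv [348. 181.] c [ 546.9 -257.4] sz [56.4 41.9] ang 70.3 z 153.8
246 uv [315. 198.] c [ 482.3 -137. ] sz [56.3 57. ] ang 29.0 z 153.7
peg 111 [564.  -33.6 153.6] az 107.4
peg 120 [ 544.4 -256.5  153.5] az 242.1
peg 182 [ 481.7 -136.1  153.9] az 173.2
stud 15 [669.2  10.7 107.4] az 66.9
stud 16 [468.1 -35.1 110.3] az 138.9
stud 17 [ 449.5 -238.7  109.1] az 210.3
38.0 [-0.953  0.174 -0.271 -1.031 -1.25   0.32 ] [ 386.5 -267.5  240.2] 85.60044595275531
```

View pics/hung4.png

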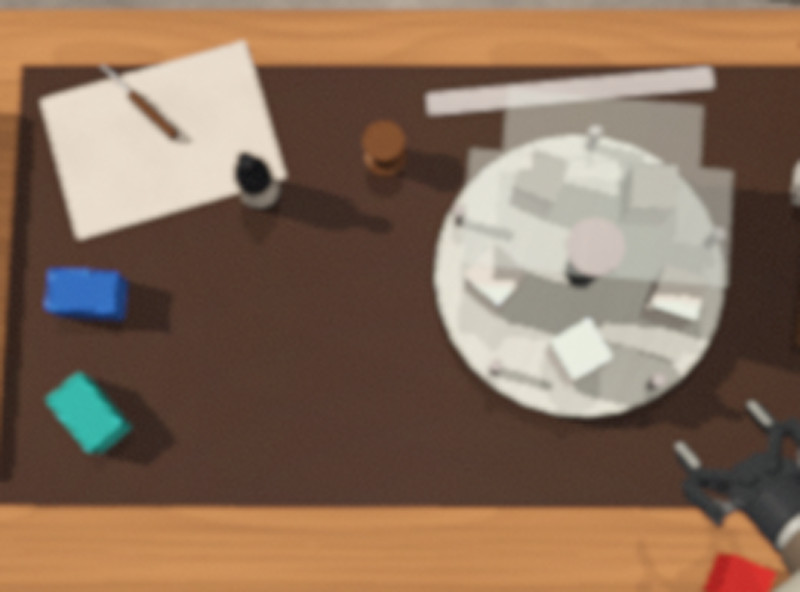

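View pics/fin_side.png

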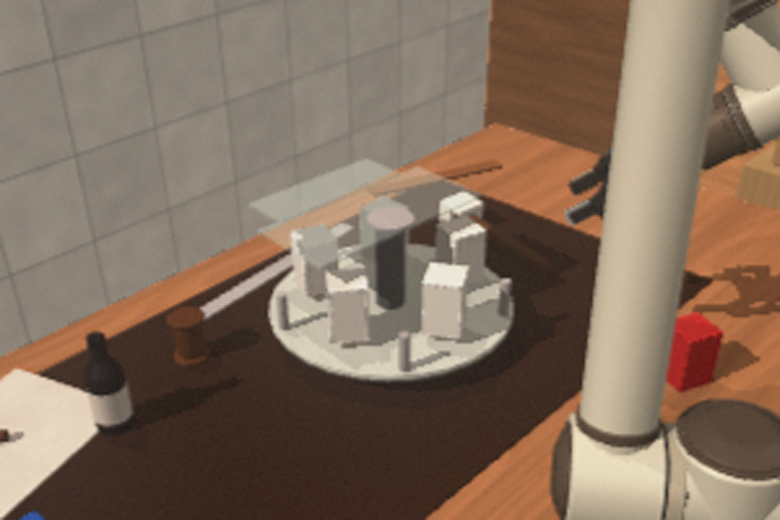

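The final views show all five pegs carrying a pot, with no white pots left on the bench. The bottle, spool and maul sit where they were.

```bash
python3 -c "
from bench import arm
print(arm.job_done())"
```

```text
the job is handed in; nothing more can be done
None
```

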